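Slide a split spacer onto the shaft under a bearing housing

ROBOT

A 6-joint arm with a two-finger parallel gripper is mounted at the origin on the work surface. World frame = base frame: x ahead of the robot, y to its left, z up, the work surface at z = 0. Lengths are in m, angles in rad, forces in N, time in s.
With the tool pointing down it reaches from about 0.375 to 0.975 m from the base axis. Payload 3.8 kg.
Tool frame: the origin (TCP) lies at the very end of the fingers, on their centre line; the grasp point (between the pads) lies 19 mm behind it; z points along the fingers, x is the direction in which the jaws open and shut, and the axes are right-handed (so a half turn about z gives the same grasp; the last joint's range is limited). The gripper opens to 85 mm and grips with 20 to 120 N. Pads are 22 mm wide; open, the fingers measure 114 mm over their backs; the gripper's body (76 mm by 85 mm) begins 54 mm behind the grasp point. The pads swing forward as they close: fully open they stand 13 mm farther back than shut.
Start: joints at [1.257, 0.264, 1.604, -0, 1.274, -0.037], TCP at [0.184, 0.649, 0.231] pointing down, gripper open.
Joint ranges: [-2.63, 2.63], [-0.94, 2.18], [0.31, 2.57], [-1.31, 4.45], [0, 2.66], [-2.55, 2.55]. Speed limits (rad/s): [2.57, 2.57, 3.14, 3.14, 3.14, 3.14].

INTERFACE

Orientations are given as a rotation vector (axis times angle).
In Python, from workcell import bot gives the robot as it stands.
- The arm moves only by the tool carry_out, never from a script. Its argument "deltas" is a list of rows, each an object with "delta_pos": the shift along the tool's x, y, z in m, a list of three; "dr": the turn, a rotation vector about the tool's x, y, z in rad, a list of three. A call has 1 to 10 rows; each row shifts and turns the commanded pose from where the row before left it, along the tool's axes as they then stand; what a row does not reach is not made up. A row lasts 1/8 s, in which the tool goes at most 62.5 mm and 10.7 degrees, less where a joint would pass 70% of its speed; a pose out of reach is approached as far as the arm can. A call is refused whole if a number of a shift passes 0.0625 or a number of a turn 0.188, either way. A call with a gripper value outside its range is refused whole. "grip" is the opening, from 0 (shut) to 1 (fully open), set as the call begins (left out, the last holds). The fingers move at their own pace and stop on an object; "force" is the grip in N (left out, the last holds). Time passes only in rows, so rows that do not move let the fingers close. It gives the time, the measured TCP pose, the force and the opening at its end, in the units of the state.
- bot.read_state(): the state, without advancing time (a new reading comes with each control period).
- bot.read_camera(name): name is "side" or "top" or "wrist"; returns a dict with "frame" (480x640x3 uint8, red, green, blue), "K" (3x3 intrinsics, pixels), "k1" (the pictures are not rectified: a ray, as slopes to the right and down, at radius r is drawn at 1 + k1 r^2 times it, then the intrinsics apply), "xyz" and "attitude" of the camera in the world; the wrist camera has in their place "hand_eye" (4x4, takes a point from camera to tool coordinates, whose origin is the TCP and whose axes are the tool frame's). Camera axes: x right, y down, z forward; pixel columns grow to the right and rows downward; lengths in m; the calibration is good to about 2 mm. A picture is of the moment at which its call begins: read the wrist's pose just before it. There is no depth.
- bot.finish_job(): hands the job in, once; it reports no verdict.
The state is a dict: "time": time; "q": joint angles; "joint_vel": joint speeds; "joint_torque": joint torques, N m; "tool_pos": TCP position; "tcp_rot": TCP orientation; "wrist_force": force on the tool from outside, world axes, zero at the start; "torque": the same for the moment, N m; "width": opening from 0.0 (shut) to 1.0 (fully open).
Only numpy, scipy, OpenCV 4.12 (cv2) and the standard library are available. Lean on these libraries where they do the work, as an engineer would, in place of code of your own. Each camera call takes 0.05 s, during which the arm holds its last target.

TASK

Take the split spacer with the red handle from its rest, slide it sideways onto the shaft of the assembly stand, under the green bearing housing, and let it lie flat on the blue-handled spacer with its slot pointing the opposite way to the slot of the blue one, so that the two handles also stand on opposite sides. Once it is seated and let go, push the stand's clamp lever all the way over to lock the stack. Leave the blue spacer on its seat and do not disturb the hammer, the carton, the bearing race and the tub.

Things in the scene. Friction and masses are not known exactly. Their poses are not given: they have to be found in the camera images.
- red_centre (a point): Centre (half-way up) of the loose spacer to fit: a flat steel disc 90 mm across, 10 mm thick, with a straight slot 22 mm wide from its rim to 11 mm past its centre (flat inner end). The slot opens to its +x; z is up, square to the disc. About 0.4 kg. At the start it lies flat on the rest, underside 50 mm above the bench, handle (at -x) roughly towards the robot.
- red_handle (a point): Centre of the red handle, a bar 55 mm long, 24 by 14 mm (14 mm along y), at (-79.8, 0, +27.5) mm from the red spacer's centre; axes as the spacer's. It leans away from the disc, 35 degrees from vertical: its length runs along (-0.574, 0, 0.819), its foot is at (-64, 0, +5) mm from the centre. An arm 14 mm wide, 10 mm thick joins it to the rim.
- red_slot (a point): Middle of the slot's open mouth at the rim of the red spacer, 45 mm along +x from its centre.
- blue_centre (a point): Centre of the like spacer with a blue handle that already lies loose on the stand's seat, around the shaft: same shape, sizes and axes, slot opening to its +x, handle at -x (roughly away from the robot). Its top face is 110 mm above the bench; its handle reaches 162 mm above the bench and leaves room for a second disc on top.
- stand: The fixed assembly stand; origin on the bench under the shaft. Base plate 150 mm (x) by 260 mm (y, from -75 to +185), 12 mm thick. A 14 mm upright shaft goes from the seat into a green round bearing housing, 116 mm across, from 168 to 262 mm above the bench, so spacers go on only from the side. x points roughly away from the robot, y towards the clamp lever.
- seat (a point): Centre of the top of the stand's round pedestal (84 mm across, 100 mm above the bench), on the shaft's axis; axes as the stand's.
- clamp (a joint): Clamp lever of the stand, in rad: 0 when it leans fully towards the stand's -x (29 degrees from upright), 1.0 when it leans as far to +x, at its stop. It needs about 1 N at the ball and stays where it is left.
- clamp_tip (a point): Centre of the lever's black ball, 26 mm across, on a bar 10 mm thick and 80 mm long. The pivot lies 140 mm from the shaft's axis along the stand's +y, 34 mm above the bench; its block is 70 by 50 mm, top 37 mm above the bench. The ball is 104 mm above the bench at both ends of its swing, 114 mm midway, and moves 38 mm either side of the pivot along the stand's x.
- rest: The fixed rest: a blue foot 80 by 80 mm with two steel bars, 70 mm long along its x, 14 mm wide and 48 mm apart, whose tops are 50 mm above the bench; origin under its centre.
- red: The red spacer as a whole; origin at the centre of its underside, axes as for its centre.
- hammer: Bystander: hammer with a black handle, 260 mm long along its x, lying flat; leave it alone.
- carton: Bystander: closed cardboard carton 110 by 150 by 75 mm; leave it alone.
- race: Bystander: steel bearing race, a ring 80 mm in diameter with a hole of 54 mm, 22 mm high, lying flat; leave it alone.
- tub: Bystander: open dark steel tub 150 by 110 by 60 mm; leave it alone.
There are look-alikes about, which are no part of the job. Leave any orange look-alike of the red alone.

How it is judged:
On the way, in this order (a step that is already met when the one before it is completed fails the run):
1. the red spacer lies flat on the blue one, around the shaft, slot opposite to the blue one's, and is let go (horizontal distance between red_centre and seat below 0.008 m and z of red_centre in the frame of seat between 0.012 and 0.018 m and angle between each of red_centre, blue_centre's own z axis and vertical below 0.07 rad and x of red_slot in the frame of blue_centre below -0.036 m and horizontal distance between blue_centre and seat below 0.01 m and z of blue_centre in the frame of seat below 0.008 m and contact force between red and the fingers below 0.1 N and linear speed of red below 0.02 m/s), for 0.3 s.
2. the clamp lever is pushed all the way over (value of joint clamp above 0.9 rad), for 0.2 s.
At the end, for the whole second after the job is handed in: Red spacer released at rest on the shaft: centre within 8 mm of its axis, flat (4 degrees) on the blue one (height 3 mm), slot within about 35 degrees of opposite to the blue slot; blue spacer flat on its seat within 10 mm of the axis; clamp lever beyond 0.9 rad (all of step 1 and value of joint clamp above 0.9 rad); the robot touches nothing.
It fails at once if the hammer is disturbed (moved more than 25 mm) (distance of hammer from where it was at the start of the episode above 0.025 m).
It fails at once if the carton is disturbed (moved more than 25 mm) (distance of carton from where it was at the start of the episode above 0.025 m).
It fails at once if the race is disturbed (moved more than 25 mm) (distance of race from where it was at the start of the episode above 0.025 m).
It fails at once if the tub is disturbed (moved more than 25 mm) (distance of tub from where it was at the start of the episode above 0.025 m).
It also fails if it takes over 66 s, if anything falls off the work surface, if the arm or the gripper's body presses on something with over 40 N, if the wrist force passes 120 N, or if a joint passes its speed limit or range.

## Working session

There is one attempt and no reset: what is moved stays moved. The work goes in short steps, Python scripts to look and compute and a tool call to move; the robot and the scene stay as the last step left them, time stands still between calls to the robot, and variables do not carry over. Pictures are saved under pics/ and viewed, and the job is handed in when it is done.

Besides the shell and the picture viewer there is one more tool, called in YAML: its name, and indented under it one key for each argument. carry_out: Moves the arm, as the interface text tells. Its arguments: {"type":"object","properties":{"deltas":{"type":"array"},"grip":{"type":"number"},"force":{"type":"number"}},"required":["deltas"]}

```bash
mkdir -p pics; ls
python3 - <<'E'
from workcell import bot
import cv2
s=bot.read_state();print(s)
for n in ["side","top","wrist"]:
    c=bot.read_camera(n); cv2.imwrite(f"pics/{n}0.png",c["frame"][:,:,::-1]); print(n,{k:v for k,v in c.items() if k!="frame"})
E
```

```text
pics
{'time': 0.0, 'q': array([ 1.25712208e+00,  2.64746038e-01,  1.60537838e+00, -1.28392565e-05,
        1.27368077e+00, -3.68991275e-02]), 'joint_vel': array([-0.000212  , -0.00023253, -0.00179835, -0.00188257, -0.00037937,
       -0.00159678]), 'joint_torque': array([-6.09561835e-05, -5.15122175e+01, -3.67314541e+01,  2.19532365e-05,
        1.29053771e-02,  2.31479198e-06]), 'tool_pos': array([0.18422808, 0.64861759, 0.22996444]), 'tcp_rot': array([ 2.50561933,  1.89299801, -0.00283622]), 'wrist_force': array([-0.21091066, -0.05255108, -0.9530191 ]), 'torque': array([ 0.02377791, -0.0348311 , -0.01026057]), 'width': 0.9998433438673563}
side {'K': array([[438.94533745,   0.        , 315.72823795],
       [  0.        , 438.94533745, 235.08345856],
       [  0.        ,   0.        ,   1.        ]]), 'k1': -0.056870114631013616, 'xyz': array([0.30488045, 0.50315632, 0.79481931]), 'attitude': array([-0.72059845,  2.71691411, -0.97794495])}
top {'K': array([[536.76389542,   0.        , 314.84394397],
       [  0.        , 536.76389542, 233.21495514],
       [  0.        ,   0.        ,   1.        ]]), 'k1': -0.06944063226510713, 'xyz': array([0.51227007, 0.01230075, 1.25239384]), 'attitude': array([-2.18592516,  2.21020818, -0.08916231])}
wrist {'K': array([[364.38331149,   0.        , 322.3737426 ],
       [  0.        , 364.38331149, 242.69332665],
       [  0.        ,   0.        ,   1.        ]]), 'k1': -0.049593757775874915, 'hand_eye': array([[ 9.99999575e-01,  4.59582330e-04, -7.98935010e-04,
         9.68740888e-04],
       [-2.23096711e-04,  9.61732990e-01,  2.73988333e-01,
        -6.94572472e-02],
       [ 8.94282352e-04, -2.73988038e-01,  9.61732684e-01,
        -1.42353099e-01],
       [ 0.00000000e+00,  0.00000000e+00,  0.00000000e+00,
         1.00000000e+00]])}
```

View pics/side0.png

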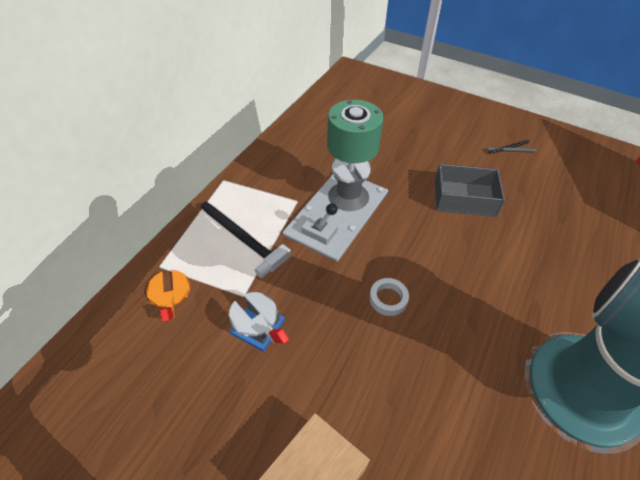

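View pics/top0.png

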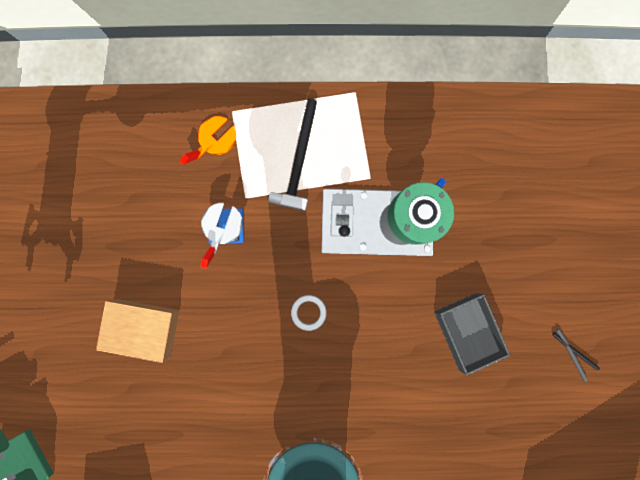

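View pics/wrist0.png

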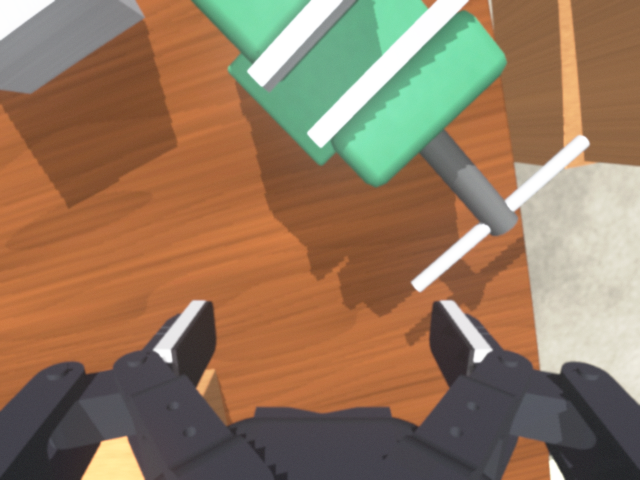

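```bash
cat > h.py <<'E'
import numpy as np,cv2
from scipy.spatial.transform import Rotation as Ro
from workcell import bot
def cam(n):
    s=bot.read_state();c=bot.read_camera(n)
    if n=="wrist":
        T=np.eye(4);T[:3,:3]=Ro.from_rotvec(s["tcp_rot"]).as_matrix();T[:3,3]=s["tool_pos"]
        M=T@c["hand_eye"];c["R"]=M[:3,:3];c["t"]=M[:3,3]
    else:
        c["R"]=Ro.from_rotvec(c["attitude"]).as_matrix();c["t"]=c["xyz"]
    c["img"]=c["frame"][:,:,::-1].copy()
    return c
def rays(c,px):
    px=np.atleast_2d(np.asarray(px,float));d=(px-[c["K"][0,2],c["K"][1,2]])/c["K"][0,0]
    u=d.copy()
    for _ in range(20): u=d/(1+c["k1"]*(u**2).sum(1,keepdims=True))
    v=np.c_[u,np.ones(len(u))]@c["R"].T
    return v/np.linalg.norm(v,axis=1,keepdims=True)
def onz(c,px,z):
    v=rays(c,px);return c["t"]+v*((z-c["t"][2])/v[:,2])[:,None]
def tri(c1,p1,c2,p2):
    d1=rays(c1,p1)[0];d2=rays(c2,p2)[0]
    a=np.linalg.lstsq(np.c_[d1,-d2],c2["t"]-c1["t"],rcond=None)[0]
    A=c1["t"]+a[0]*d1;B=c2["t"]+a[1]*d2
    return (A+B)/2,np.linalg.norm(A-B)
def proj(c,P):
    q=(np.atleast_2d(P)-c["t"])@c["R"];u=q[:,:2]/q[:,2:];r2=(u**2).sum(1,keepdims=True)
    return u*(1+c["k1"]*r2)*c["K"][0,0]+[c["K"][0,2],c["K"][1,2]]
def crop(c,x0,x1,y0,y1,k,name):
    cv2.imwrite("pics/"+name,cv2.resize(c["img"][y0:y1,x0:x1],None,fx=k,fy=k,interpolation=cv2.INTER_NEAREST))
E
python3 - <<'E'
from h import *
c=cam("top");s=cam("side")
for k,n in((c,"top"),(s,"side")):
    h=cv2.cvtColor(k["img"],cv2.COLOR_BGR2HSV)
    for col,m in(("red",((h[...,0]<5)|(h[...,0]>174))&(h[...,1]>170)&(h[...,2]>90)),("blue",(abs(h[...,0].astype(int)-110)<12)&(h[...,1]>150)&(h[...,2]>60)),("green",(abs(h[...,0].astype(int)-77)<15)&(h[...,1]>90))):
        N,_,st,ce=cv2.connectedComponentsWithStats(m.astype(np.uint8))
        for i in range(1,N):
            if st[i,4]>12: print(n,col,st[i],ce[i])
crop(c,180,280,180,280,6,"t_red.png");crop(c,310,470,170,270,5,"t_stand.png")
crop(s,210,310,270,370,6,"s_red.png");crop(s,270,400,90,270,3.3,"s_stand.png") if 0 else cv2.imwrite("pics/s_stand.png",cv2.resize(s["img"][90:270,270:400],None,fx=3,fy=3))
E
```

```text
top red [180 149  20  16 165] [189.35757576 156.50909091]
top red [201 247  14  21 160] [207.3   257.225]
top blue [436 178  10  10  54] [440.83333333 182.37037037]
top blue [218 209  12  19 138] [223.33333333 217.93478261]
top blue [238 209   5  10  22] [240.90909091 212.04545455]
top blue [230 227  14  16  64] [239.234375 237.59375 ]
top green [ 388  183   66   61 2183] [419.07146129 214.22858452]
top green [   0  430   53   50 1871] [ 22.92357028 458.04329236]
top green [ 269  443   89   37 1754] [313.28335234 463.6704675 ]
side red [636 157   4   9  22] [638.04545455 160.86363636]
side red [160 308  13  14 143] [165.78321678 314.0979021 ]
side red [270 329  19  15 168] [278.4702381  335.70238095]
side blue [ 386    0   44   36 1265] [407.83399209  15.36205534]
side blue [  436     0   204    98 13841] [552.93663753  36.01986851]
side blue [246 309  10   8  33] [250.21212121 313.09090909]
side blue [274 317  10  11  44] [278.93181818 322.81818182]
side blue [231 329  39  22 190] [251.47368421 340.58421053]
side green [ 328  101   55   61 2234] [353.78290063 134.87108326]
side gree
[... 741 characters left out ...]
895]
side green [617 384   8   6  20] [619.75 386.  ]
side green [560 386   9   4  14] [563.92857143 387.85714286]
side green [583 387   8   5  15] [586.13333333 389.06666667]
side green [567 390   4   7  14] [568.5 393.5]
side green [592 392   9   8  19] [596.26315789 395.52631579]
side green [604 393   5   8  17] [606.58823529 395.76470588]
side green [549 403  10   7  21] [552.71428571 405.9047619 ]
side green [616 402   8  10  16] [619.625 406.25 ]
side green [587 408  10   7  26] [591.23076923 411.        ]
side green [562 416   9   9  27] [564.92592593 419.92592593]
side green [567 421  11  10  31] [571.83870968 425.25806452]
side green [578 425   6  10  19] [580.78947368 429.47368421]
```

View pics/t_red.png

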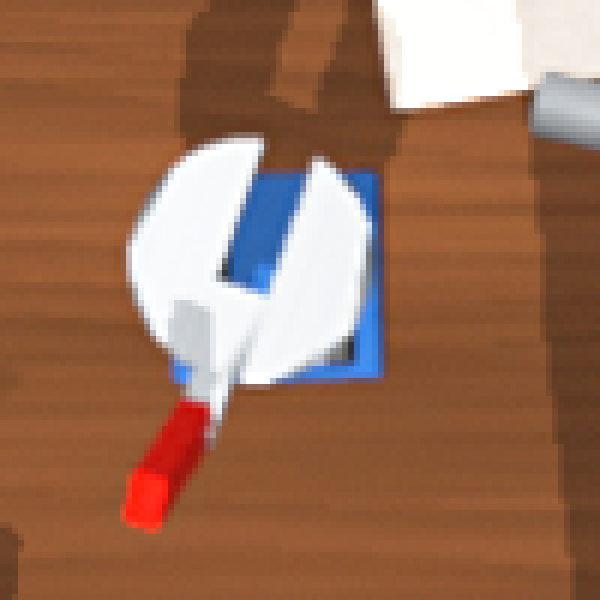

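View pics/t_stand.png

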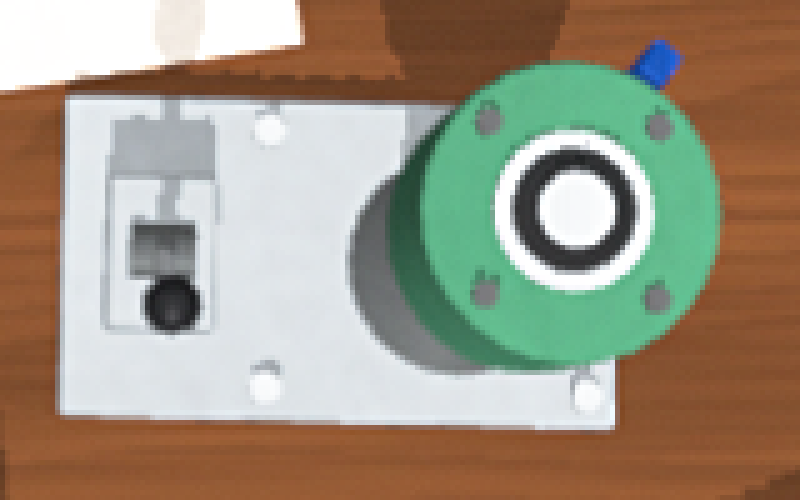

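View pics/s_red.png

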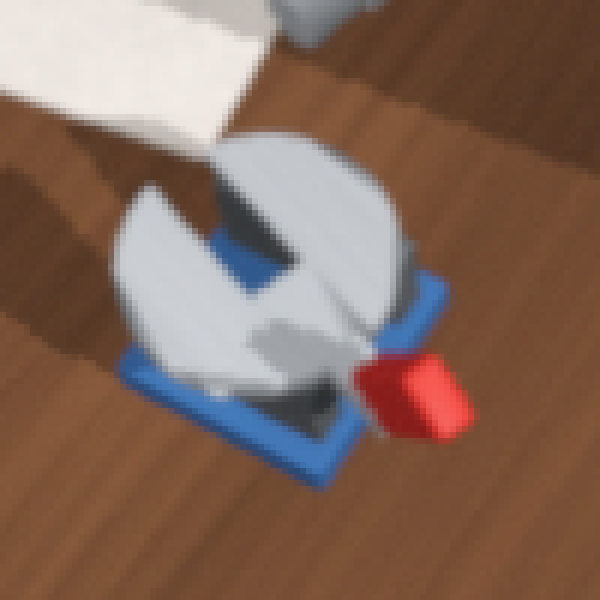

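View pics/s_stand.png

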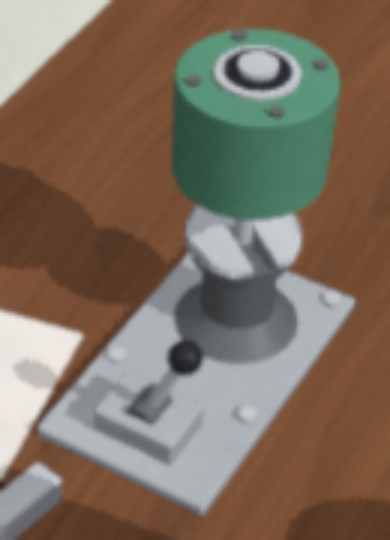

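Run:
```python
from h import *
from scipy.optimize import least_squares
c=cam("top");s=cam("side")
def circ(P,r=None):
    f=lambda p:np.hypot(P[:,0]-p[0],P[:,1]-p[1])-p[2]
    o=least_squares(f,[*P[:,:2].mean(0),.045],loss="soft_l1",f_scale=.0015);return o.x,np.abs(f(o.x))
for n,k,(x0,x1,y0,y1) in(("top",c,(195,246,198,250)),("side",s,(224,282,288,340))):
    h=cv2.cvtColor(k["img"],cv2.COLOR_BGR2HSV);m=np.zeros(h.shape[:2],np.uint8)
    m[y0:y1,x0:x1]=((h[...,1]<60)&(h[...,2]>(200 if n=="top" else 135)))[y0:y1,x0:x1]
    N,L,st,_=cv2.connectedComponentsWithStats(m);i=1+st[1:,4].argmax()
    ct=max(cv2.findContours((L==i).astype(np.uint8),cv2.RETR_EXTERNAL,cv2.CHAIN_APPROX_NONE)[0],key=len)[:,0]
    hu=cv2.convexHull(ct)[:,0]
    P=onz(k,hu,.06);x,r=circ(P);print(n,"disc",x,np.round(r*1e3,1), len(hu))
# green housing top circle z=.262
h=cv2.cvtColor(c["img"],cv2.COLOR_BGR2HSV)
# ring white/black concentric: bearing centre
print("bearing centre",onz(c,[[310+575/5-.5,170+210/5-.5]],.262))
print("plate corners",onz(c,np.array([[65,95],[60,414],[614,430]])/5+[310,170]-.5,.012))
print("ball",onz(c,[[310+171/5-.5,170+303/5-.5]],.104))
print("blue handle end",onz(c,[[440.8,182.4]],.155))
print("red handle top end", onz(c,[[180+147/6-.5,180+498/6-.5]],.105), tri(c,[180+147/6-.5,180+498/6-.5],s,[210+446/6-.5,270+397/6-.5]))
# slot edges red in top
print("slot edges",onz(c,np.array([[262,145],[222,270],[315,165],[270,290]])/6+180-.5,.06))
# blue slot edges in side (scale 3)
q=np.array([[195,235],[230,275],[215,228],[250,272]])
print("ball side",tri(c,[310+171/5-.5,170+303/5-.5],s,[270+184/3-.5,90+356/3-.5]))
```

```text
top disc [0.61188955 0.19809237 0.04527216] [ 0.   0.4  0.   0.1  0.4  0.7  1.3  1.   0.4 13.3  7.4  0.9  1.7  1.3
  0.4  0.6  1.8  0.6  0.2  0.7] 20
side disc [0.6121438  0.1984593  0.04847567] [ 5.1  3.8  3.1  1.4  0.4  0.7  1.2  7.2 16.2  1.2  0.4  0.7  2.8  4.6
  6.3 26.4 29.9] 17
bearing centre [[ 0.61310178 -0.21114745  0.262     ]]
plate corners [[ 0.69458111 -0.02967595  0.012     ]
 [ 0.54602874 -0.02549825  0.012     ]
 [ 0.53556745 -0.28335508  0.012     ]]
ball [[ 0.59064601 -0.07097299  0.104     ]]
blue handle end [[ 0.68449874 -0.27113883  0.155     ]]
red handle top end [[0.52440214 0.22836654 0.105     ]] (array([0.52174238, 0.22773491, 0.10078772]), np.float64(0.006085484311585813))
slot edges [[0.65559686 0.19416058 0.06      ]
 [0.60910287 0.20902321 0.06      ]
 [0.64790344 0.17443117 0.06      ]
 [0.60147292 0.19119396 0.06      ]]
ball side (array([ 0.58902652, -0.07119299,  0.10887614]), np.float64(0.00281600607909506))
```

```bash
cat >> h.py <<'E'
def Rred(yaw,tilt=np.deg2rad(35)):
    rx=np.array([np.cos(yaw),np.sin(yaw),0]);ry=np.array([-np.sin(yaw),np.cos(yaw),0]);z=np.array([0,0,1.])
    tz=np.sin(tilt)*rx-np.cos(tilt)*z; ty=np.cos(tilt)*rx+np.sin(tilt)*z
    return np.c_[ry,ty,tz]
def tcp_for(C,yaw,a=.013): # C red centre
    R=Rred(yaw);rx=np.array([np.cos(yaw),np.sin(yaw),0])
    return np.array(C)-.0798*rx+[0,0,.0275]+a*R[:,2],R
def diff(p,R):
    s=bot.read_state();A=Ro.from_rotvec(s["tcp_rot"]).as_matrix()
    print("t",round(s["time"],2),"pos",np.round(s["tool_pos"],4),"w",round(s["width"],3),"F",np.round(s["wrist_force"],1),"q",np.round(s["q"],2))
    print("shift now-frame",np.round(A.T@(p-s["tool_pos"]),4),"turn",np.round(Ro.from_matrix(A.T@R).as_rotvec(),4),"shift target-frame",np.round(R.T@(p-s["tool_pos"]),4))
E
python3 - <<'E'
from h import *
p,R=tcp_for([.612,.198,.055],np.deg2rad(-19));print(p)
pre=p-.1*R[:,2];print(pre);diff(pre,R)
E
```

```text
[0.54359787 0.22155274 0.07185102]
[0.48936515 0.24022656 0.15376623]
t 0.35 pos [0.1844 0.6491 0.2309] w 0.999 F [-0.3  0.4  0.7] q [ 1.26  0.26  1.6   0.    1.27 -0.04]
shift now-frame [-0.31    0.4051  0.0773] turn [-0.6107 -0.0162  0.0532] shift target-frame [-0.2874  0.301   0.305 ]
```

carry_out:
  deltas:
    - {"delta_pos":[-0.02,0.026,0],"dr":[0,0,0]}
    - {"delta_pos":[-0.03,0.04,0],"dr":[0,0,0]}
    - {"delta_pos":[-0.03,0.04,0],"dr":[0,0,0]}
    - {"delta_pos":[-0.03,0.04,0],"dr":[0,0,0]}
    - {"delta_pos":[-0.03,0.04,0],"dr":[0,0,0]}
    - {"delta_pos":[-0.03,0.04,0],"dr":[0,0,0]}
    - {"delta_pos":[-0.03,0.04,0],"dr":[0,0,0]}
    - {"delta_pos":[-0.03,0.04,0],"dr":[0,0,0]}
    - {"delta_pos":[-0.03,0.04,0],"dr":[0,0,0]}
    - {"delta_pos":[-0.03,0.04,0],"dr":[0,0,0]}
  grip: 0.6

```text
time: 1.6
tool_pos: [0.4774, 0.2635, 0.2316]
tcp_rot: [2.507, 1.894, 0.001]
wrist_force: [1.1, 1.2, 0.3]
width: 0.603
```

carry_out:
  deltas:
    - {"delta_pos":[-0.02,0.019,0],"dr":[0,0,0.0532]}
    - {"delta_pos":[0,0,0],"dr":[-0.1,0,0]}
    - {"delta_pos":[0,0,0],"dr":[-0.12,0,0]}
    - {"delta_pos":[0,0,0],"dr":[-0.12,0,0]}
    - {"delta_pos":[0,0,0],"dr":[-0.12,0,0]}
    - {"delta_pos":[0,0,0],"dr":[-0.1,0,0]}
    - {"delta_pos":[0,0,0],"dr":[-0.05,0,0]}
    - {"delta_pos":[0,0,0],"dr":[0,0,0]}

```text
time: 2.6
tool_pos: [0.4882, 0.2406, 0.2305]
tcp_rot: [2.118, 1.517, 0.475]
wrist_force: [0.4, 0.7, 0.4]
width: 0.596
```

Run:
```python
from h import *
p,R=tcp_for([.612,.198,.055],np.deg2rad(-19))
diff(p-.1*R[:,2],R)
c=cam("wrist");cv2.imwrite("pics/w1.png",c["img"])
C=np.array([.612,.198,.055]);Q=Ro.from_euler("z",-19,degrees=True).as_matrix()
print(proj(c,C+np.array([[0,0,.005],[-.064,0,.005],[-.0956,0,.05],[.045,.011,.005],[.045,-.011,.005]])@Q.T))
```

```text
t 2.6 pos [0.4882 0.2406 0.2305] w 0.596 F [0.4 0.7 0.4] q [ 0.74 -0.17  2.18 -0.67  0.93 -0.15]
shift now-frame [ 0.0001 -0.0429  0.0636] turn [-0.002  -0.0009  0.0034] shift target-frame [ 0.     -0.043   0.0636]
[[321.34468762 221.3054527 ]
 [321.44814298 171.38801357]
 [321.28867398 177.61614459]
 [331.30292295 249.10420159]
 [311.27255748 249.02735693]]
```

View pics/w1.png

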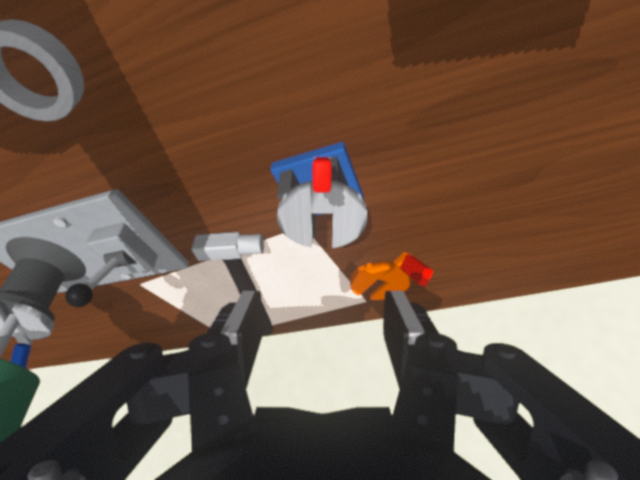

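carry_out:
  deltas:
    - {"delta_pos":[0,-0.014,0.02],"dr":[0,0,0]}
    - {"delta_pos":[0,-0.015,0.022],"dr":[0,0,0]}
    - {"delta_pos":[0,-0.014,0.0216],"dr":[0,0,0.003]}
    - {"delta_pos":[0,0,0.02],"dr":[0,0,0]}
    - {"delta_pos":[0,0,0.02],"dr":[0,0,0]}
    - {"delta_pos":[0,0,0],"dr":[0,0,0]}

```text
time: 3.4
tool_pos: [0.5125, 0.2315, 0.1208]
tcp_rot: [2.124, 1.51, 0.474]
wrist_force: [0.4, -0.8, -0.3]
width: 0.602
```

Run:
```python
from h import *
p,R=tcp_for([.612,.198,.055],np.deg2rad(-19))
diff(p,R)
c=cam("wrist");cv2.imwrite("pics/w2.png",c["img"])
C=np.array([.612,.198,.055]);Q=Ro.from_euler("z",-19,degrees=True).as_matrix()
print(proj(c,C+np.array([[0,0,.005],[-.064,0,.005],[-.0956,0,.05],[.045,.011,.005],[.045,-.011,.005]])@Q.T))
```

```text
t 3.4 pos [0.5125 0.2315 0.1208] w 0.602 F [ 0.4 -0.8 -0.3] q [ 0.68  0.    2.25 -0.83  0.72  0.04]
shift now-frame [ 0.0008 -0.0012  0.0588] turn [-0.0025  0.0018 -0.0025] shift target-frame [ 0.0007 -0.0013  0.0588]
[[322.583042   305.0255441 ]
 [322.33648282 253.60862086]
 [322.04635636 288.15401846]
 [335.57050644 331.22052751]
 [309.84947866 331.23067227]]
```

View pics/w2.png

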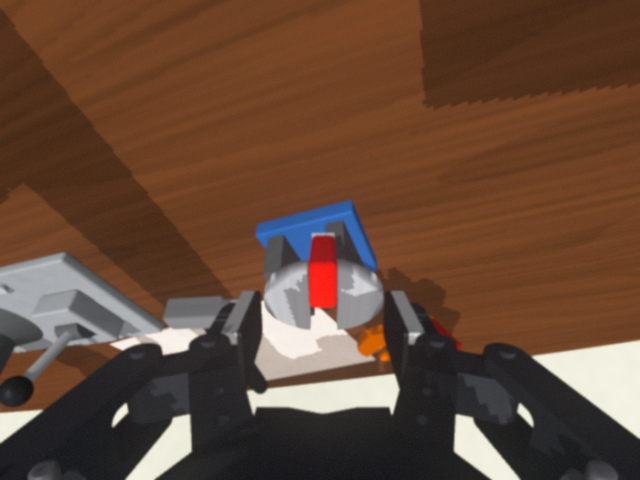

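carry_out:
  deltas:
    - {"delta_pos":[0.0006,-0.001,0.02],"dr":[0,0,0]}
    - {"delta_pos":[0,0,0.02],"dr":[0,0,0]}
    - {"delta_pos":[0,0,0.0188],"dr":[0,0,0]}
    - {"delta_pos":[0,0,0],"dr":[0,0,0]}

```text
time: 3.95
tool_pos: [0.5437, 0.2222, 0.073]
tcp_rot: [2.122, 1.51, 0.477]
wrist_force: [-0.1, -0.1, 0.3]
width: 0.597
```

carry_out:
  deltas:
    - {"delta_pos":[0,0,0],"dr":[0,0,0]}
    - {"delta_pos":[0,0,0],"dr":[0,0,0]}
    - {"delta_pos":[0,0,0],"dr":[0,0,0]}
    - {"delta_pos":[0,0,0],"dr":[0,0,0]}
    - {"delta_pos":[0,0,0],"dr":[0,0,0]}
    - {"delta_pos":[0,0,0],"dr":[0,0,0]}
  grip: 0
  force: 110

```text
time: 4.7
tool_pos: [0.5437, 0.2228, 0.0743]
tcp_rot: [2.121, 1.51, 0.479]
wrist_force: [-4.3, -0.6, 5.9]
width: 0.152
```

Run:
```python
from h import *
p,R=tcp_for([.612,.198,.055],np.deg2rad(-19))
diff(p,R)
c=cam("wrist");cv2.imwrite("pics/w3.png",c["img"])
```

```text
t 4.7 pos [0.5437 0.2228 0.0743] w 0.152 F [-4.3 -0.6  5.9] q [ 0.63  0.11  2.25 -0.94  0.62  0.13]
shift now-frame [-0.0012 -0.0012  0.0022] turn [ 0.0007 -0.0014 -0.002 ] shift target-frame [-0.0012 -0.0012  0.0022]
```

View pics/w3.png

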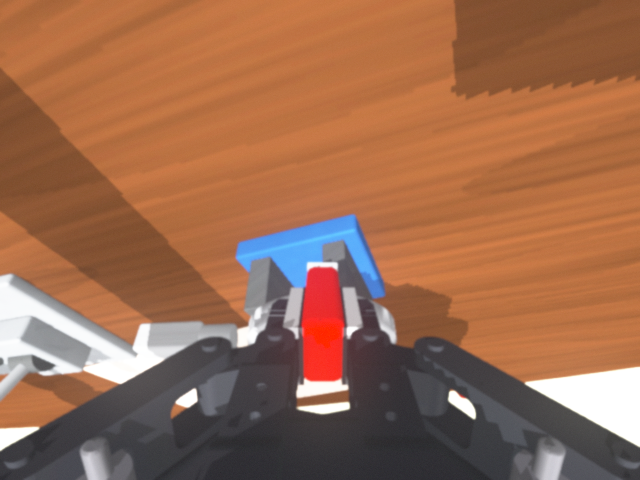

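carry_out:
  deltas:
    - {"delta_pos":[0,0.0057,-0.0082],"dr":[0,0,0]}
    - {"delta_pos":[0,0.0115,-0.0164],"dr":[0,0,0]}
    - {"delta_pos":[0,0.0115,-0.0164],"dr":[0,0,0]}
    - {"delta_pos":[0,0.0115,-0.0164],"dr":[0,0,0]}
    - {"delta_pos":[0,0.0115,-0.0164],"dr":[0,0,0]}
    - {"delta_pos":[0,0.0057,-0.0082],"dr":[0,0,0]}
    - {"delta_pos":[0,0,0],"dr":[0,0,0]}
    - {"delta_pos":[0,0,0],"dr":[0,0,0]}

```text
time: 5.75
tool_pos: [0.5426, 0.2218, 0.1717]
tcp_rot: [2.123, 1.512, 0.475]
wrist_force: [0.4, -1.0, -2.7]
width: 0.15
```

Run:
```python
from h import *
p,R=tcp_for([.612,.198,.155],np.deg2rad(-19))
diff(p,R)
for n in("top","side","wrist"):
    c=cam(n)
    if n=="wrist":cv2.imwrite("pics/w4.png",c["img"])
    if n=="top":crop(c,170,290,170,270,6,"t4.png")
    if n=="side":crop(c,190,310,220,340,5,"s4.png")
    C=np.array([.612,.198,.155]);Q=Ro.from_euler("z",-19,degrees=True).as_matrix()
    print(n,np.round(proj(c,C+np.array([[0,0,.005],[-.064,0,.005],[.0,.045,.005],[.0,-.045,.005],[.0435,.011,.005],[.0435,-.011,.005]])@Q.T)))
```

```text
t 5.75 pos [0.5426 0.2218 0.1717] w 0.15 F [ 0.4 -1.  -2.7] q [ 0.63 -0.04  2.18 -0.74  0.77 -0.13]
shift now-frame [0.0001 0.001  0.0005] turn [-0.0025  0.0005 -0.0012] shift target-frame [0.0001 0.001  0.0005]
top [[214. 219.]
 [204. 249.]
 [193. 212.]
 [235. 226.]
 [216. 197.]
 [226. 201.]]
side [[245. 282.]
 [268. 307.]
 [223. 297.]
 [266. 268.]
 [226. 270.]
 [236. 263.]]
wrist [[321. 350.]
 [320. 296.]
 [395. 350.]
 [247. 350.]
 [337. 375.]
 [306. 375.]]
```

View pics/t4.png

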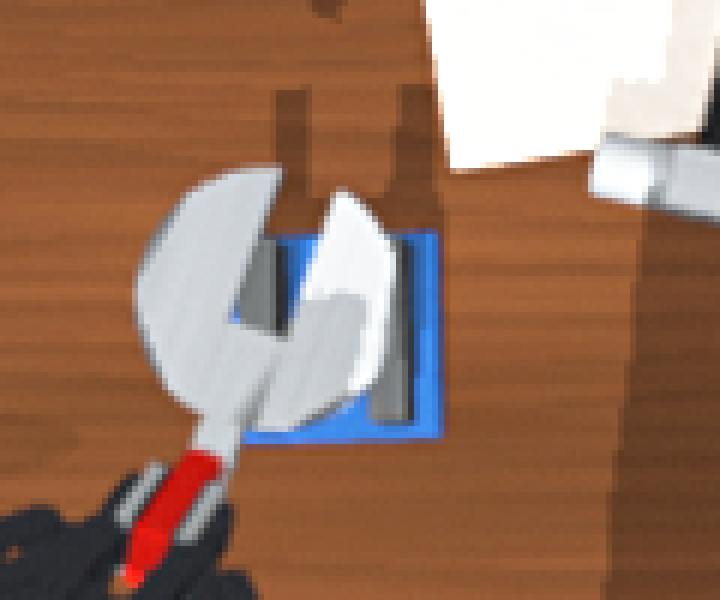

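View pics/s4.png

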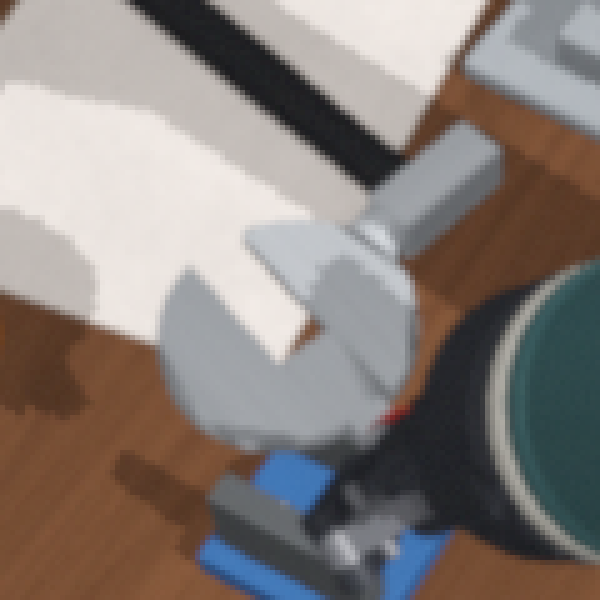

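View pics/w4.png

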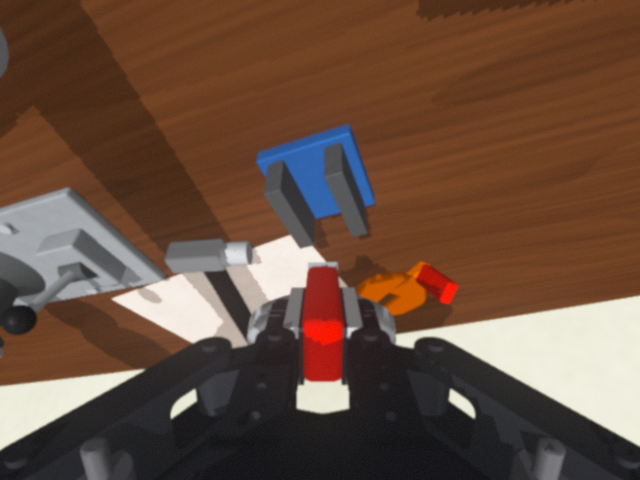

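Run:
```python
from h import *
c=cam("top");s=cam("side")
k=lambda u,v,:np.array([170+u/6-.5,170+v/6-.5]);l=lambda u,v:np.array([190+u/5-.5,220+v/5-.5])
for a,b in((k(282,172),l(190,268)),(k(343,190),l(247,233)),(k(232,322),l(278,362)),(k(288,338),l(318,318))):
    P,e=tri(c,a,s,b);Q=Ro.from_euler("z",-19,degrees=True).as_matrix();print(np.round(P,4),round(e,4),np.round((P-[.612,.198,.155])@Q,4))
```

```text
[0.6556 0.1937 0.1506] 0.0015 [ 0.0427  0.0102 -0.0044]
[0.648  0.1719 0.1511] 0.0041 [ 0.0425 -0.0129 -0.0039]
[0.6044 0.2108 0.1526] 0.0004 [-0.0114  0.0096 -0.0024]
[0.5992 0.1913 0.158 ] 0.0019 [-0.0099 -0.0105  0.003 ]
```

```bash
cat >> h.py <<'E'
S=np.array([.613,-.211,0]);
def tgt(C,yawdeg,tilt=39):
    y=np.deg2rad(yawdeg);p,R=tcp_for(C,y,-.006);R2=Rred(y,np.deg2rad(tilt));return p+.019*R2[:,2],R2
def back(d,z,yaw=-30,S=S,**k):
    y=np.deg2rad(yaw);return tgt(S-d*np.array([np.cos(y),np.sin(y),0])+[0,0,z],yaw,**k)
E
python3 - <<'E'
from h import *
diff(*back(.11,.155))
E
```

```text
t 6.0 pos [0.5431 0.2221 0.1722] w 0.147 F [ 0.6 -0.  -3.4] q [ 0.63 -0.04  2.18 -0.74  0.77 -0.13]
shift now-frame [-0.3521  0.0246  0.0163] turn [-0.0714 -0.1154  0.1524] shift target-frame [-0.3401  0.0748  0.0599]
```

carry_out:
  deltas:
    - {"delta_pos":[-0.015,0.001,0.001],"dr":[0,0,0]}
    - {"delta_pos":[-0.03,0.002,0.0014],"dr":[0,0,0]}
    - {"delta_pos":[-0.035,0.0025,0.0016],"dr":[0,0,0]}
    - {"delta_pos":[-0.035,0.0025,0.0016],"dr":[0,0,0]}
    - {"delta_pos":[-0.035,0.0025,0.0016],"dr":[0,0,0]}
    - {"delta_pos":[-0.035,0.0025,0.0016],"dr":[0,0,0]}
    - {"delta_pos":[-0.035,0.0025,0.0016],"dr":[0,0,0]}
    - {"delta_pos":[-0.035,0.0025,0.0016],"dr":[0,0,0]}
    - {"delta_pos":[-0.035,0.0025,0.0016],"dr":[0,0,0]}
    - {"delta_pos":[-0.03,0.002,0.0014],"dr":[0,0,0]}

```text
time: 7.25
tool_pos: [0.4623, -0.0907, 0.1721]
tcp_rot: [2.122, 1.512, 0.474]
wrist_force: [0.6, 0.6, -4.4]
width: 0.15
```

carry_out:
  deltas:
    - {"delta_pos":[-0.02,0.0015,0.001],"dr":[0,0,0]}
    - {"delta_pos":[-0.012,0.0006,0.0005],"dr":[-0.014,-0.023,0.03]}
    - {"delta_pos":[0,0,0],"dr":[-0.02,-0.033,0.043]}
    - {"delta_pos":[0,0,0],"dr":[-0.02,-0.033,0.043]}
    - {"delta_pos":[0,0,0],"dr":[-0.0174,-0.0264,0.0364]}
    - {"delta_pos":[0,0,0],"dr":[0,0,0]}
    - {"delta_pos":[0,0,0],"dr":[0,0,0]}

```text
time: 8.12
tool_pos: [0.4559, -0.1203, 0.1727]
tcp_rot: [2.179, 1.258, 0.446]
wrist_force: [-0.2, 0.8, -4.2]
width: 0.15
```

```bash
cat > look.py <<'E'
from h import *
import sys
d,z,tag=float(sys.argv[1]),float(sys.argv[2]),sys.argv[3]
diff(*back(d,z))
Q=Ro.from_euler("z",-30,degrees=True).as_matrix();C=S+[0,0,z]-d*Q[:,0]
for n in("top","side"):
    c=cam(n)
    if n=="top":b=(310,470,170,290);k=5
    else:b=(270,400,90,270);k=3
    crop(c,*b,k,f"{n[0]}{tag}.png")
    q=proj(c,C+np.array([[0,0,.005],[-.064,0,.005],[.0,.045,.005],[.0,-.045,.005],[.0435,.011,.005],[.0435,-.011,.005]])@Q.T)
    print(n,"crop px",np.round((q+.5-[b[0],b[2]])*k).tolist())
    print(" shaft",np.round((proj(c,S+[[0,0,.11],[0,0,.168]])+.5-[b[0],b[2]])*k).tolist())
E
python3 look.py .11 .155 5
```

```text
t 8.12 pos [ 0.4559 -0.1203  0.1727] w 0.15 F [-0.2  0.8 -4.2] q [-0.13 -0.48  2.53 -0.52  0.5  -0.8 ]
shift now-frame [-0.      0.0001  0.0001] turn [-0.0001 -0.0005  0.0001] shift target-frame [-0.      0.0001  0.0001]
top crop px [[391.0, 470.0], [316.0, 607.0], [295.0, 416.0], [487.0, 524.0], [419.0, 364.0], [466.0, 390.0]]
 shaft [[496.0, 247.0], [524.0, 234.0]]
side crop px [[331.0, 267.0], [387.0, 323.0], [278.0, 289.0], [382.0, 245.0], [283.0, 236.0], [308.0, 225.0]]
 shaft [[240.0, 229.0], [246.0, 170.0]]
```

View pics/t5.png

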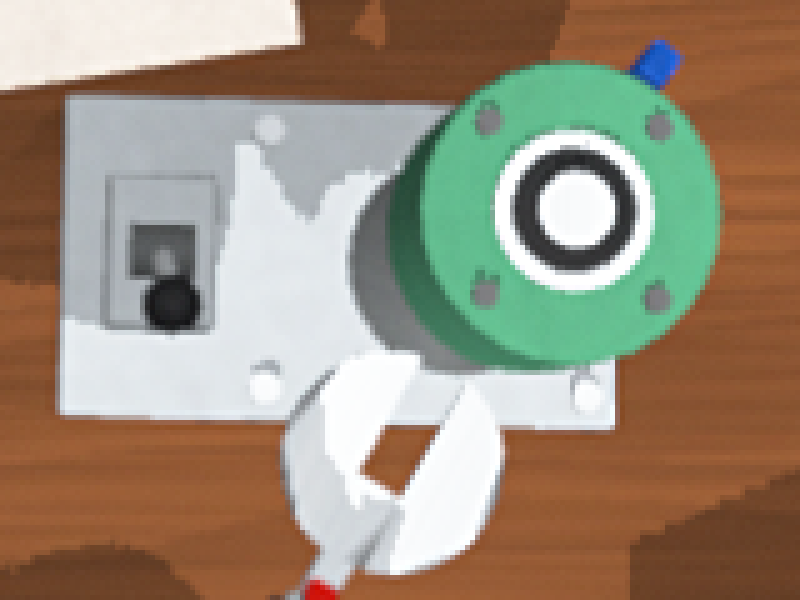

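View pics/s5.png

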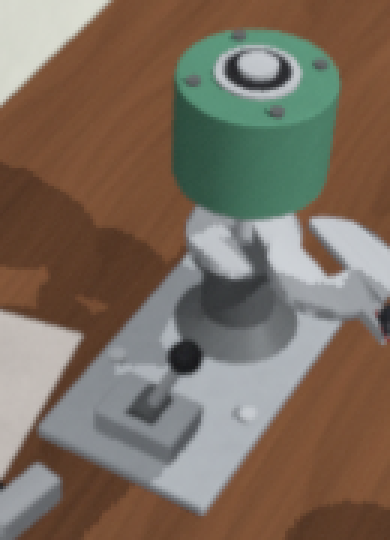

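carry_out:
  deltas:
    - {"delta_pos":[0,-0.003,0.011],"dr":[0,0,0]}
    - {"delta_pos":[0,-0.002,0.012],"dr":[0,0,0]}
    - {"delta_pos":[0,0.0063,0.012],"dr":[0,0,0]}
    - {"delta_pos":[0,0.005,0.0049],"dr":[0,0,0]}
    - {"delta_pos":[0,0,0],"dr":[0,0,0]}

```text
time: 8.85
tool_pos: [0.4828, -0.1354, 0.1456]
tcp_rot: [2.18, 1.257, 0.446]
wrist_force: [0.7, 0.2, -4.2]
width: 0.148
```

```bash
python3 look.py .08 .128 6
```

```text
t 8.85 pos [ 0.4828 -0.1354  0.1456] w 0.148 F [ 0.7  0.2 -4.2] q [-0.17 -0.35  2.51 -0.6   0.39 -0.73]
shift now-frame [-0.0004 -0.0005 -0.0005] turn [-0.0002 -0.0004 -0.0008] shift target-frame [-0.0004 -0.0005 -0.0005]
top crop px [[416.0, 408.0], [342.0, 541.0], [322.0, 355.0], [509.0, 460.0], [443.0, 304.0], [488.0, 330.0]]
 shaft [[496.0, 247.0], [524.0, 234.0]]
side crop px [[303.0, 269.0], [355.0, 324.0], [251.0, 291.0], [352.0, 248.0], [257.0, 239.0], [281.0, 230.0]]
 shaft [[240.0, 229.0], [246.0, 170.0]]
```

View pics/t6.png

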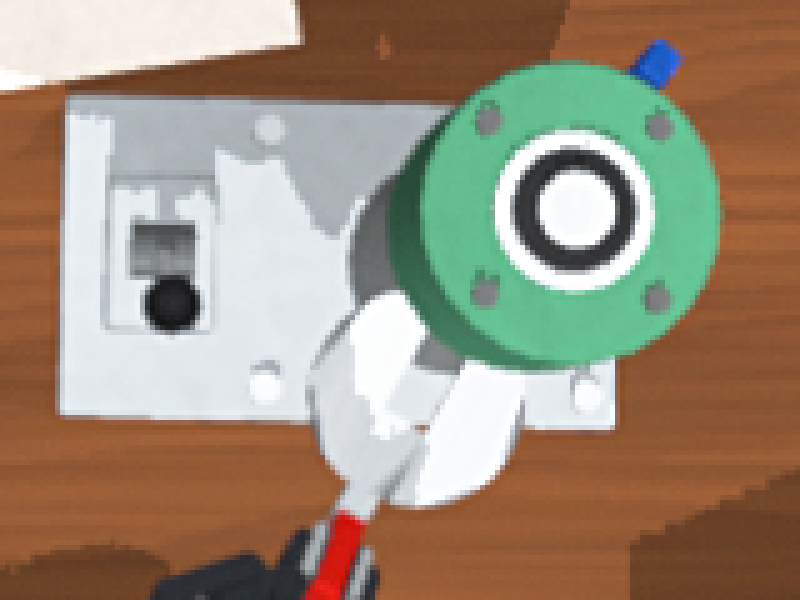

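View pics/s6.png

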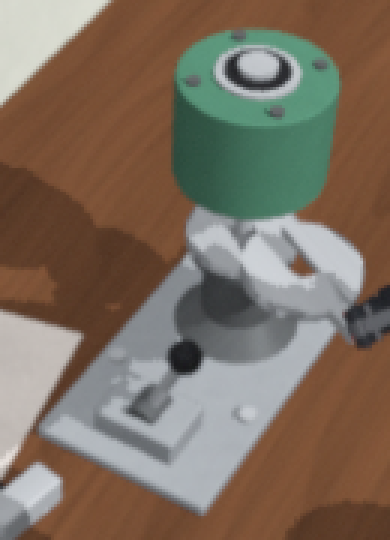

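Run:
```python
from h import *
c=cam("top");crop(c,366,426,226,276,12,"t6z.png")
Q=Ro.from_euler("z",-30,degrees=True).as_matrix();C=S+[0,0,.128]-.08*Q[:,0]
q=proj(c,C+np.array([[-.011,.011,.005],[-.011,-.011,.005],[.0435,.011,.005],[.0435,-.011,.005],[.03,-.011,.005],[.03,.011,.005]])@Q.T)
print(np.round((q+.5-[366,226])*12))
```

```text
[[241. 330.]
 [351. 392.]
 [391.  59.]
 [500. 120.]
 [463. 187.]
 [354. 126.]]
```

View pics/t6z.png

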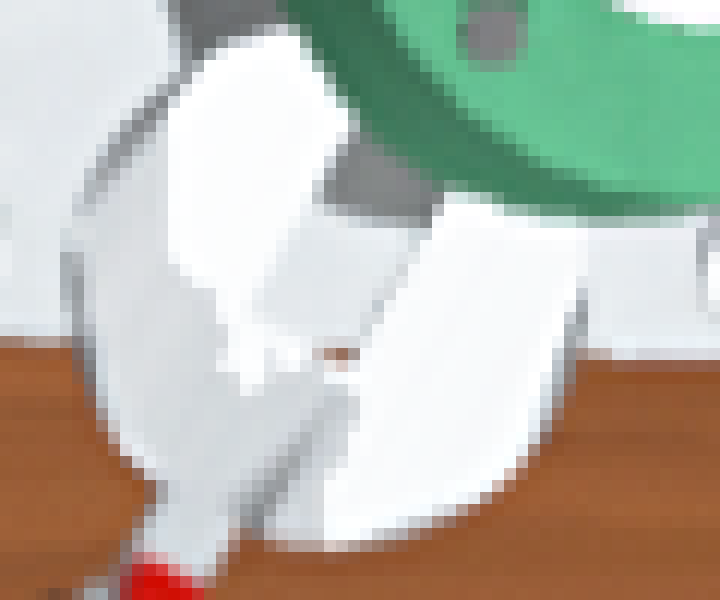

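carry_out:
  deltas:
    - {"delta_pos":[-0.0004,0.0062,0.005],"dr":[0,0,0]}
    - {"delta_pos":[0,0.0078,0.0063],"dr":[0,0,0]}
    - {"delta_pos":[0,0.0078,0.0063],"dr":[0,0,0]}
    - {"delta_pos":[0,0.0078,0.0063],"dr":[0,0,0]}
    - {"delta_pos":[0,0.0078,0.0063],"dr":[0,0,0]}
    - {"delta_pos":[0,0,0],"dr":[0,0,0]}

```text
time: 9.75
tool_pos: [0.5248, -0.1599, 0.1463]
tcp_rot: [2.179, 1.257, 0.447]
wrist_force: [0.2, 0.0, -4.1]
width: 0.147
```

```bash
python3 look.py .032 .128 7;  python3 - <<'E'
import cv2
E
```

```text
t 9.75 pos [ 0.5248 -0.1599  0.1463] w 0.147 F [ 0.2  0.  -4.1] q [-0.22 -0.24  2.43 -0.59  0.34 -0.77]
shift now-frame [-0.0002 -0.0015 -0.0003] turn [ 0.001  -0.0008 -0.0011] shift target-frame [-0.0002 -0.0015 -0.0003]
top crop px [[471.0, 308.0], [398.0, 441.0], [377.0, 255.0], [564.0, 360.0], [497.0, 205.0], [543.0, 231.0]]
 shaft [[496.0, 247.0], [524.0, 234.0]]
side crop px [[266.0, 231.0], [315.0, 282.0], [215.0, 251.0], [315.0, 211.0], [222.0, 203.0], [246.0, 193.0]]
 shaft [[240.0, 229.0], [246.0, 170.0]]
```

View pics/s7.png

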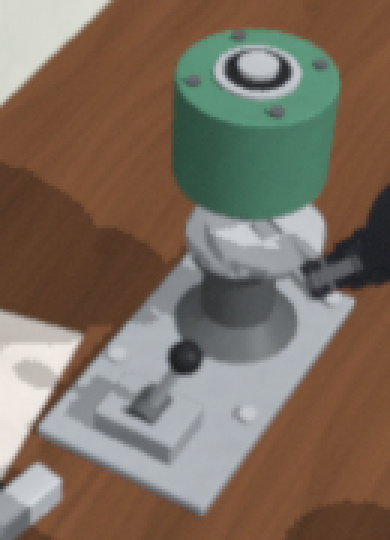

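View pics/t7.png

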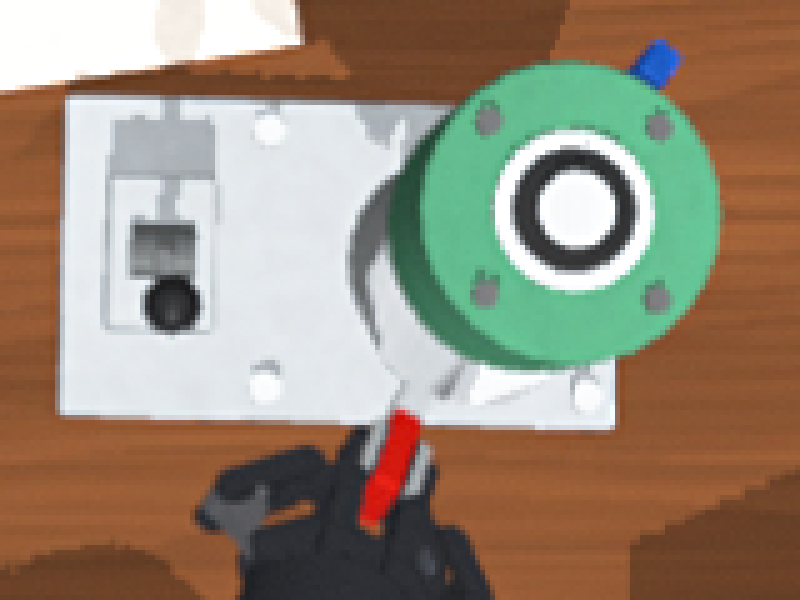

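carry_out:
  deltas:
    - {"delta_pos":[-0.0002,0.006,0.005],"dr":[0,0,0]}
    - {"delta_pos":[0,0.006,0.005],"dr":[0,0,0]}
    - {"delta_pos":[0,0.006,0.005],"dr":[0,0,0]}
    - {"delta_pos":[0,0.0046,0.0042],"dr":[0,0,0]}
    - {"delta_pos":[0,0,0],"dr":[0,0,0]}

```text
time: 10.48
tool_pos: [0.5501, -0.1747, 0.1455]
tcp_rot: [2.179, 1.257, 0.447]
wrist_force: [-0.3, -0.1, -4.6]
width: 0.147
```

```bash
python3 look.py 0 .128 8;  python3 - <<'E'
from h import *
c=cam("side");crop(c,325,390,145,215,9,"s8z.png")
Q=Ro.from_euler("z",-30,degrees=True).as_matrix();C=S+[0,0,.128]
q=proj(c,C+np.array([[-.011,.011,.005],[-.011,-.011,.005],[-.045,0,.005],[0,.045,.005],[0,-.045,.005]])@Q.T)
print(np.round((q+.5-[325,145])*9))
E
```

```text
t 10.47 pos [ 0.5501 -0.1747  0.1455] w 0.147 F [-0.3 -0.1 -4.6] q [-0.25 -0.17  2.38 -0.59  0.31 -0.79]
shift now-frame [0.0001 0.0012 0.0007] turn [ 0.0008 -0.0008 -0.001 ] shift target-frame [0.0001 0.0012 0.0007]
top crop px [[507.0, 242.0], [434.0, 374.0], [414.0, 190.0], [600.0, 294.0], [533.0, 140.0], [579.0, 165.0]]
 shaft [[496.0, 247.0], [524.0, 234.0]]
side crop px [[242.0, 207.0], [290.0, 256.0], [192.0, 226.0], [291.0, 188.0], [200.0, 179.0], [224.0, 170.0]]
 shaft [[240.0, 229.0], [246.0, 170.0]]
[[220. 164.]
 [292. 135.]
 [332. 228.]
 [ 82. 184.]
 [377.  68.]]
```

View pics/s8z.png

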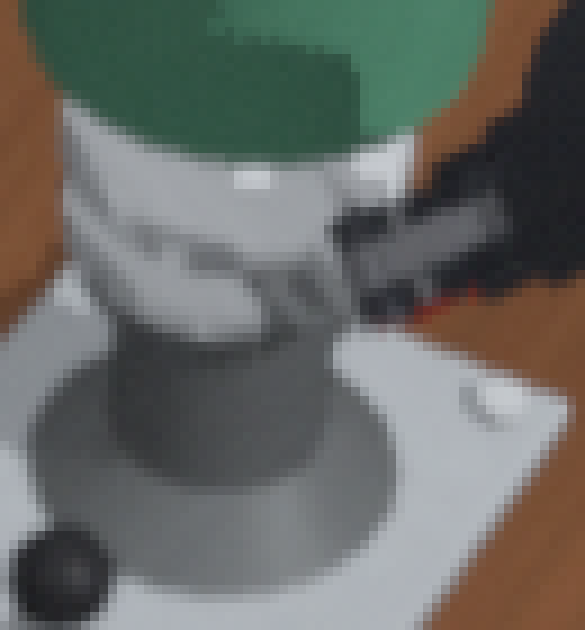

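View pics/t8.png

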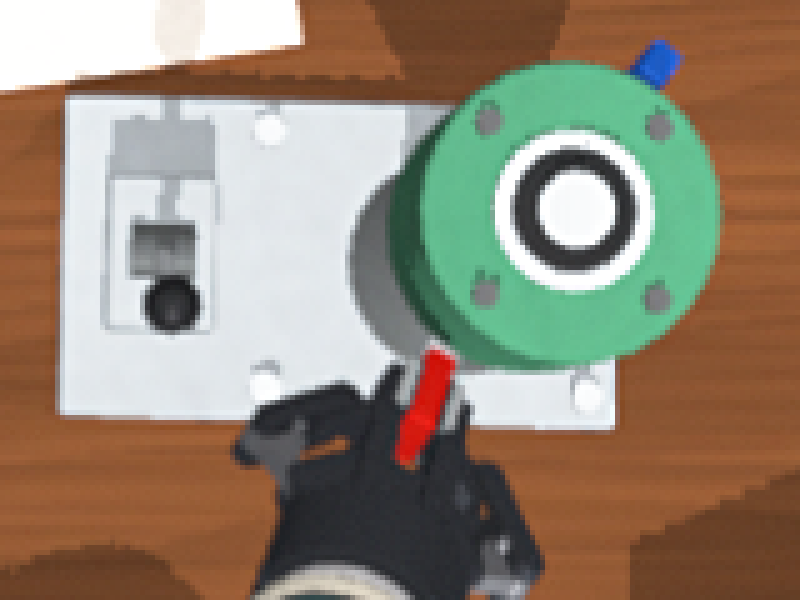

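carry_out:
  deltas:
    - {"delta_pos":[0,0.0005,0.0018],"dr":[0,0,0]}
    - {"delta_pos":[0,-0.0019,0.0023],"dr":[0,0,0]}
    - {"delta_pos":[0,-0.0019,0.0023],"dr":[0,0,0]}
    - {"delta_pos":[0,-0.0012,0.0016],"dr":[0,0,0]}
    - {"delta_pos":[0,0,0],"dr":[0,0,0]}

```text
time: 11.25
tool_pos: [0.5506, -0.1751, 0.1359]
tcp_rot: [2.179, 1.258, 0.447]
wrist_force: [-0.4, 0.7, -5.4]
width: 0.15
```

```bash
python3 look.py 0 .115 9;  python3 - <<'E'
from h import *
c=cam("side");crop(c,325,390,145,215,9,"s9z.png")
Q=Ro.from_euler("z",-30,degrees=True).as_matrix();C=S+[0,0,.115]
q=proj(c,C+np.array([[-.011,.011,.005],[-.011,-.011,.005],[-.045,0,.005],[0,.045,.005],[0,-.045,.005]])@Q.T)
print(np.round((q+.5-[325,145])*9))
E
```

```text
t 11.25 pos [ 0.5506 -0.1751  0.1359] w 0.15 F [-0.4  0.7 -5.4] q [-0.25 -0.15  2.39 -0.63  0.29 -0.75]
shift now-frame [ 0.0001 -0.0015  0.003 ] turn [ 0.     -0.0008 -0.0005] shift target-frame [ 0.0001 -0.0015  0.003 ]
top crop px [[501.0, 245.0], [429.0, 376.0], [409.0, 193.0], [593.0, 296.0], [527.0, 144.0], [572.0, 169.0]]
 shaft [[496.0, 247.0], [524.0, 234.0]]
side crop px [[241.0, 220.0], [288.0, 269.0], [192.0, 239.0], [289.0, 201.0], [199.0, 192.0], [223.0, 183.0]]
 shaft [[240.0, 229.0], [246.0, 170.0]]
[[216. 203.]
 [288. 174.]
 [327. 267.]
 [ 80. 222.]
 [373. 107.]]
```

View pics/s9z.png

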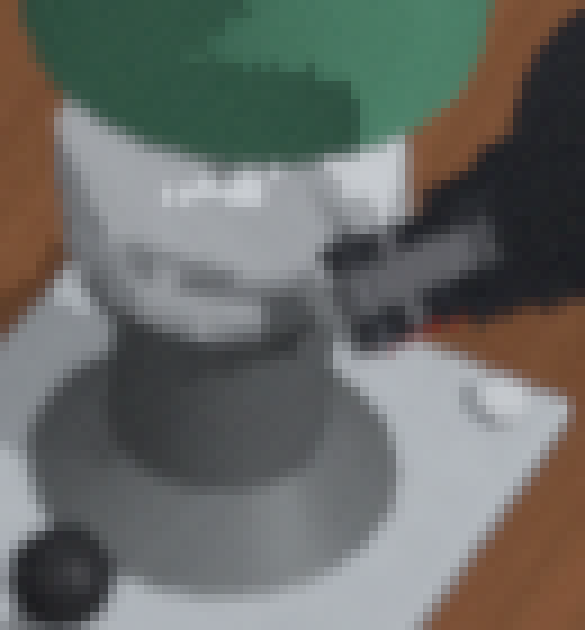

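carry_out:
  deltas:
    - {"delta_pos":[0,-0.0008,0.0012],"dr":[0,0,0]}
    - {"delta_pos":[0,0,0],"dr":[0,0,0]}

```text
time: 11.65
tool_pos: [0.551, -0.1752, 0.1348]
tcp_rot: [2.179, 1.257, 0.447]
wrist_force: [0.2, 0.2, -4.3]
width: 0.148
```

carry_out:
  deltas:
    - {"delta_pos":[0,-0.0006,0.001],"dr":[0,0,0]}
    - {"delta_pos":[0,0,0],"dr":[0,0,0]}

```text
time: 11.9
tool_pos: [0.5511, -0.1753, 0.1336]
tcp_rot: [2.179, 1.257, 0.447]
wrist_force: [-0.5, -0.0, -5.0]
width: 0.155
```

carry_out:
  deltas:
    - {"delta_pos":[0,-0.0006,0.0008],"dr":[0,0,0]}
    - {"delta_pos":[0,0,0],"dr":[0,0,0]}

```text
time: 12.15
tool_pos: [0.5512, -0.1753, 0.1327]
tcp_rot: [2.179, 1.257, 0.447]
wrist_force: [0.2, -0.7, -4.5]
width: 0.153
```

carry_out:
  deltas:
    - {"delta_pos":[0,-0.0006,0.0008],"dr":[0,0,0]}
    - {"delta_pos":[0,0,0],"dr":[0,0,0]}

```text
time: 12.4
tool_pos: [0.5517, -0.1755, 0.1324]
tcp_rot: [2.178, 1.257, 0.448]
wrist_force: [-1.6, 0.1, -2.3]
width: 0.152
```

carry_out:
  deltas:
    - {"delta_pos":[0,-0.0006,0.0008],"dr":[0,0,0]}
    - {"delta_pos":[0,0,0],"dr":[0,0,0]}

```text
time: 12.65
tool_pos: [0.5522, -0.1756, 0.1322]
tcp_rot: [2.177, 1.256, 0.449]
wrist_force: [-4.1, 1.8, 2.7]
width: 0.15
```

Run:
```python
from h import *
diff(*back(0,.115))
c=cam("side");crop(c,325,390,145,215,9,"s10z.png")
```

```text
t 12.65 pos [ 0.5522 -0.1756  0.1322] w 0.15 F [-4.1  1.8  2.7] q [-0.25 -0.14  2.39 -0.66  0.28 -0.72]
shift now-frame [-0.0002 -0.0004 -0.0009] turn [ 0.0031 -0.0014 -0.0008] shift target-frame [-0.0002 -0.0004 -0.0009]
```

View pics/s10z.png

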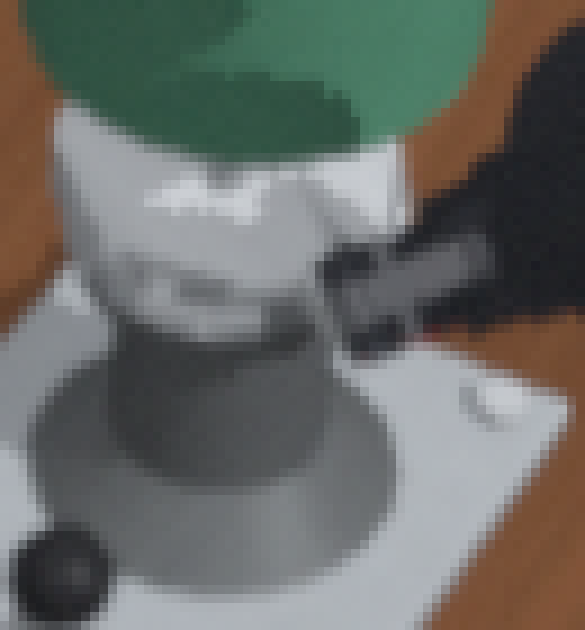

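carry_out:
  deltas:
    - {"delta_pos":[0,0,0],"dr":[0,0,0]}
    - {"delta_pos":[0,0,0],"dr":[0,0,0]}
    - {"delta_pos":[0,0,0],"dr":[0,0,0]}
    - {"delta_pos":[0,0,0],"dr":[0,0,0]}
    - {"delta_pos":[0,0,0],"dr":[0,0,0]}
  grip: 0.4
  force: 40

```text
time: 13.32
tool_pos: [0.5513, -0.1753, 0.1308]
tcp_rot: [2.179, 1.258, 0.447]
wrist_force: [-0.3, 0.4, -0.1]
width: 0.399
```

Run:
```python
from h import *
diff(*back(0,.115))
c=cam("side");crop(c,325,390,145,215,9,"s11z.png")
c=cam("wrist");cv2.imwrite("pics/w11.png",c["img"])
```

```text
t 13.32 pos [ 0.5513 -0.1753  0.1308] w 0.399 F [-0.3  0.4 -0.1] q [-0.25 -0.14  2.39 -0.66  0.28 -0.72]
shift now-frame [-0.      0.0011 -0.0015] turn [ 0.0008 -0.001  -0.0006] shift target-frame [-0.      0.0011 -0.0015]
```

View pics/s11z.png

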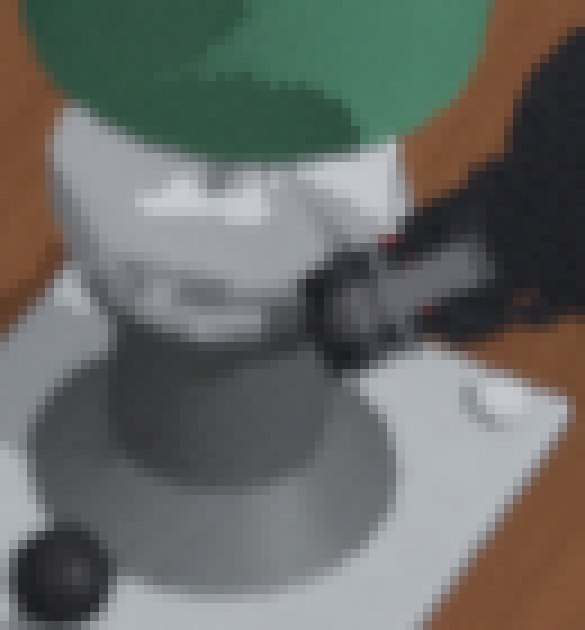

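View pics/w11.png

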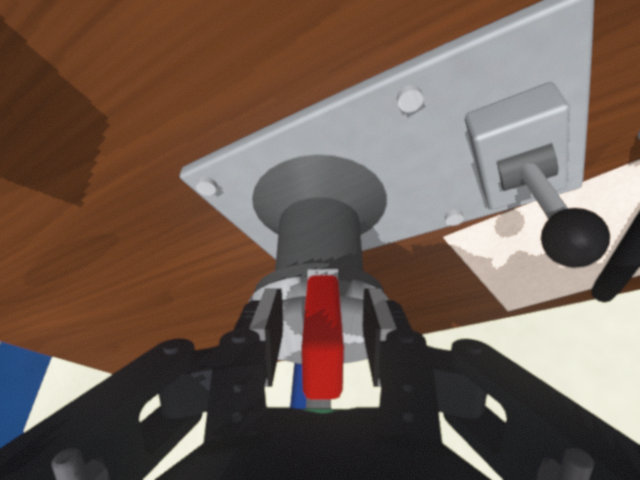

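carry_out:
  deltas:
    - {"delta_pos":[0,0,-0.01],"dr":[0,0,0]}
    - {"delta_pos":[0,0,-0.015],"dr":[0,0,0]}
    - {"delta_pos":[0,0,-0.02],"dr":[0,0,0]}
    - {"delta_pos":[0,0,-0.025],"dr":[0,0,0]}
    - {"delta_pos":[0,0,-0.025],"dr":[0,0,0]}
    - {"delta_pos":[0,0,0],"dr":[0,0,0]}

```text
time: 14.18
tool_pos: [0.5001, -0.1451, 0.2074]
tcp_rot: [2.175, 1.256, 0.452]
wrist_force: [-0.0, 0.1, -0.5]
width: 0.401
```

Run:
```python
from h import *
diff(*back(0,.115))
Q=Ro.from_euler("z",-30,degrees=True).as_matrix();C=S+[0,0,.115]
M=C+np.array([[-.011,.011,.005],[-.011,-.011,.005],[-.045,0,.005],[0,.045,.005],[0,-.045,.005],[-.064,0,.005],[-.0956,0,.05]])@Q.T
c=cam("side");crop(c,325,390,145,215,9,"s12z.png");print(np.round((proj(c,M)+.5-[325,145])*9))
c=cam("top");crop(c,310,470,170,270,5,"t12.png");print(np.round((proj(c,M)+.5-[310,170])*5))
c=cam("wrist");cv2.imwrite("pics/w12.png",c["img"]);print(np.round(proj(c,M)));print(proj(c,S+[[0,0,.12],[0,0,.168]]))
```

```text
t 14.18 pos [ 0.5001 -0.1451  0.2074] w 0.401 F [-0.   0.1 -0.5] q [-0.2  -0.4   2.42 -0.43  0.5  -0.93]
shift now-frame [-0.0009 -0.0013  0.0955] turn [ 0.0054 -0.0031 -0.0012] shift target-frame [-0.0006 -0.0008  0.0955]
[[216. 203.]
 [288. 174.]
 [327. 267.]
 [ 80. 222.]
 [373. 107.]
 [370. 313.]
 [465. 253.]]
[[466. 254.]
 [511. 280.]
 [451. 337.]
 [409. 193.]
 [593. 296.]
 [429. 376.]
 [410. 439.]]
[[334. 275.]
 [308. 275.]
 [321. 253.]
 [373. 282.]
 [269. 282.]
 [321. 238.]
 [321. 270.]]
[[321.0382663  281.79496295]
 [320.96996938 335.60126498]]
```

View pics/s12z.png

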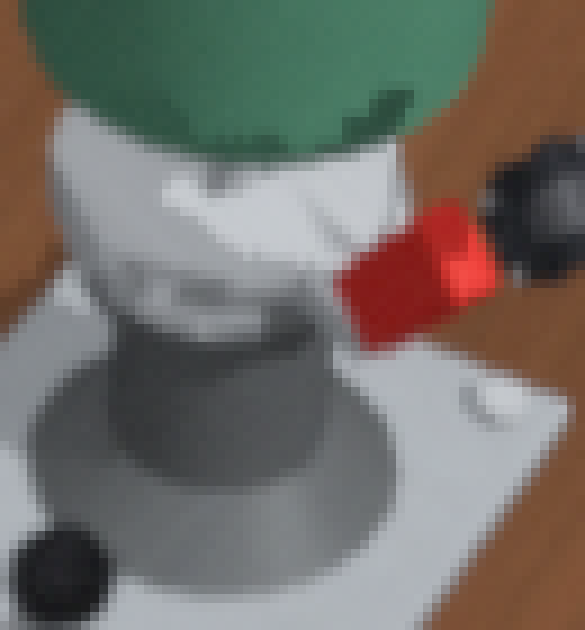

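View pics/t12.png

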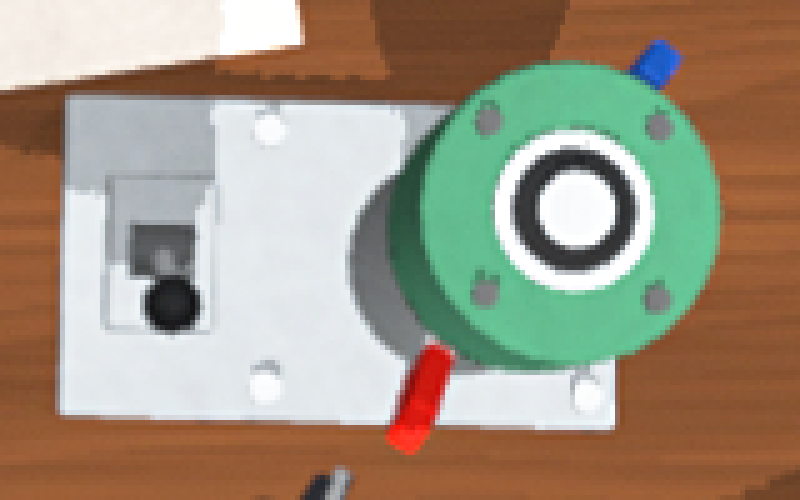

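View pics/w12.png

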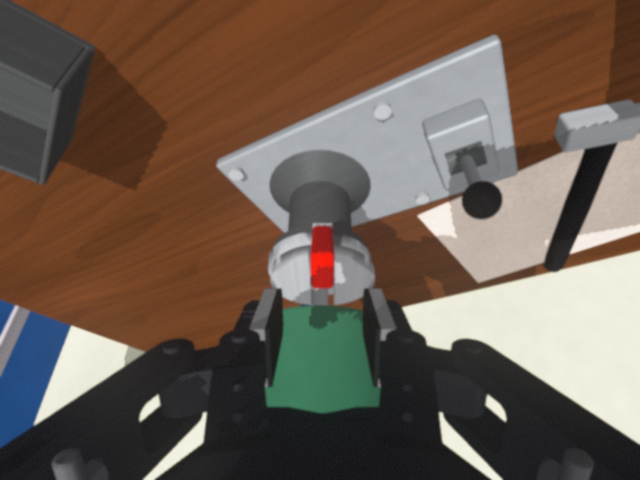

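Run:
```python
from h import *
R=Rred(np.deg2rad(-2.3),0)
diff(np.array([.53,-.071,.2074]),R)
s=bot.read_state();A=Ro.from_rotvec(s["tcp_rot"]).as_matrix()
print((A.T@[.02,.085,.0]).round(4))
B=A@Ro.from_rotvec([.69,0,0]).as_matrix();print(Ro.from_matrix(B.T@R).as_rotvec())
c=cam("top");crop(c,325,365,200,250,12,"tball.png")
```

```text
t 14.32 pos [ 0.4993 -0.1455  0.2041] w 0.4 F [ 0.6  0.3 -0.1] q [-0.2  -0.4   2.42 -0.43  0.5  -0.93]
shift now-frame [ 0.0799 -0.0062 -0.0091] turn [ 0.6678  0.1635 -0.4647] shift target-frame [ 0.0756  0.0277 -0.0033]
[ 0.0836 -0.0196 -0.0158]
[-0.00848585 -0.00326277 -0.48326025]
```

View pics/tball.png

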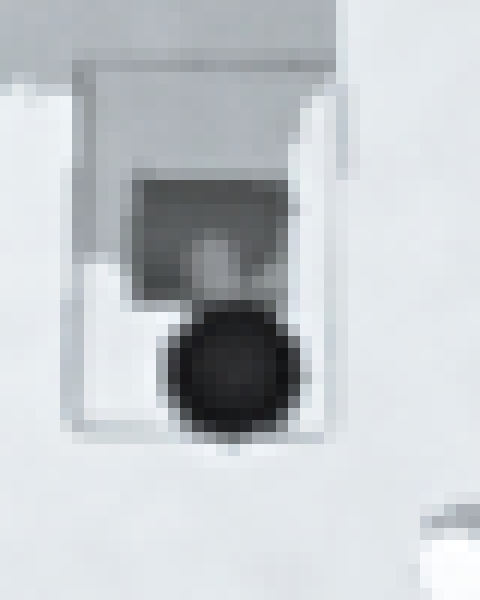

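carry_out:
  deltas:
    - {"delta_pos":[0.025,-0.002,-0.005],"dr":[0,0,0]}
    - {"delta_pos":[0.03,-0.002,-0.005],"dr":[0,0,0]}
    - {"delta_pos":[0.025,-0.0022,-0.005],"dr":[0,0,0]}
    - {"delta_pos":[0,0,0],"dr":[0.13,0,0]}
    - {"delta_pos":[0,0,0],"dr":[0.15,0,0]}
    - {"delta_pos":[0,0,0],"dr":[0.15,0,0]}
    - {"delta_pos":[0,0,0],"dr":[0.15,0,0]}
    - {"delta_pos":[0,0,0],"dr":[0.11,0,0]}
    - {"delta_pos":[0,0,0],"dr":[0,0,0]}
  grip: 0

```text
time: 15.5
tool_pos: [0.5283, -0.0704, 0.2106]
tcp_rot: [-2.714, -1.564, 0.008]
wrist_force: [0.2, -0.6, -0.3]
width: -0.002
```

carry_out:
  deltas:
    - {"delta_pos":[0,0,0],"dr":[0,0,-0.11]}
    - {"delta_pos":[0,0,0],"dr":[0,0,-0.13]}
    - {"delta_pos":[0,0,0],"dr":[0,0,-0.13]}
    - {"delta_pos":[0,0,0],"dr":[0,0,-0.113]}
    - {"delta_pos":[0,0,0],"dr":[0,0,0]}

```text
time: 16.12
tool_pos: [0.5261, -0.0687, 0.2115]
tcp_rot: [-2.261, -2.169, 0.003]
wrist_force: [0.1, -1.1, -0.9]
width: -0.001
```

Run:
```python
from h import *
R=Rred(np.deg2rad(-2.3),0)
diff(np.array([.54,-.071,.092]),R)
c=cam("wrist");cv2.imwrite("pics/w13.png",c["img"]);print(proj(c,[.59,-.071,.104]))
```

```text
t 16.12 pos [ 0.5261 -0.0687  0.2115] w -0.001 F [ 0.1 -1.1 -0.9] q [-0.18  0.01  1.93  0.    1.21 -1.71]
shift now-frame [-0.0022  0.0148  0.1194] turn [-0.0074 -0.0045 -0.0013] shift target-frame [-0.0017  0.0139  0.1195]
[[321.27468122 322.28283215]]
```

View pics/w13.png

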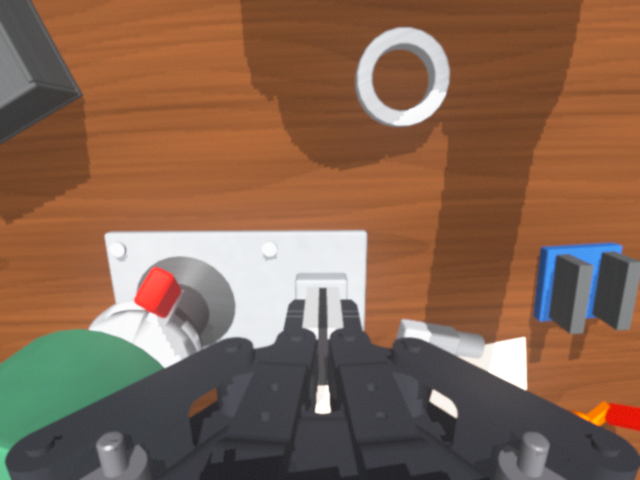

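carry_out:
  deltas:
    - {"delta_pos":[-0.002,0.005,0.02],"dr":[0,0,0]}
    - {"delta_pos":[0,0,0.03],"dr":[0,0,0]}
    - {"delta_pos":[0,0,0.03],"dr":[0,0,0]}
    - {"delta_pos":[0,0,0.025],"dr":[0,0,0]}
    - {"delta_pos":[0,0,0.014],"dr":[0,0,0]}
    - {"delta_pos":[0,0,0],"dr":[0,0,0]}

```text
time: 16.92
tool_pos: [0.5301, -0.0704, 0.0923]
tcp_rot: [-2.259, -2.168, 0.004]
wrist_force: [-0.3, -0.3, 0.3]
width: -0.007
```

Run:
```python
from h import *
R=Rred(np.deg2rad(-2.3),0)
diff(np.array([.6437-.011,-.073,.092]),R)
c=cam("side");crop(c,270,400,90,240,4,"s14.png")
```

```text
t 16.93 pos [ 0.5301 -0.0704  0.0923] w -0.007 F [-0.3 -0.3  0.3] q [-0.18  0.14  2.03  0.    0.98 -1.71]
shift now-frame [ 0.0017  0.1026 -0.0007] turn [-0.0093 -0.0052 -0.0011] shift target-frame [0.0015 0.1026 0.0003]
```

View pics/s14.png

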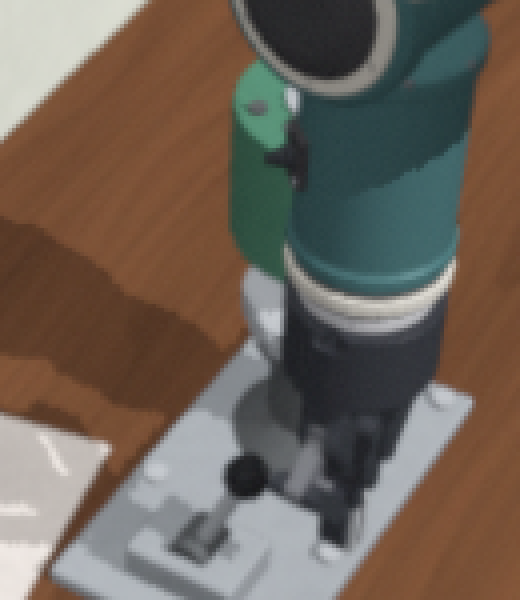

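carry_out:
  deltas:
    - {"delta_pos":[0,0.01,0],"dr":[0,0,0]}
    - {"delta_pos":[0,0.012,0],"dr":[0,0,0]}
    - {"delta_pos":[0,0.012,0],"dr":[0,0,0]}
    - {"delta_pos":[0,0.012,0],"dr":[0,0,0]}
    - {"delta_pos":[0,0.012,0],"dr":[0,0,0]}
    - {"delta_pos":[0,0.012,0],"dr":[0,0,0]}
    - {"delta_pos":[0,0.012,0],"dr":[0,0,0]}
    - {"delta_pos":[0,0.01,0],"dr":[0,0,0]}
    - {"delta_pos":[0,0,0],"dr":[0,0,0]}

```text
time: 18.1
tool_pos: [0.624, -0.0745, 0.0927]
tcp_rot: [-2.26, -2.17, 0.001]
wrist_force: [0.0, 0.3, -0.1]
width: 0.003
```

carry_out:
  deltas:
    - {"delta_pos":[0,0.005,0],"dr":[0,0,0]}
    - {"delta_pos":[0,0,0],"dr":[0,0,0]}

```text
time: 18.35
tool_pos: [0.6282, -0.0746, 0.0927]
tcp_rot: [-2.26, -2.17, 0.002]
wrist_force: [-0.5, -0.1, -0.1]
width: 0.0
```

Run:
```python
from h import *
R=Rred(np.deg2rad(-2.3),0)
diff(np.array([.6437-.011,-.073,.092]),R)
c=cam("side");crop(c,270,400,90,240,4,"s15.png")
```

```text
t 18.35 pos [ 0.6282 -0.0746  0.0927] w 0.0 F [-0.5 -0.1 -0.1] q [-0.16  0.31  1.82  0.    1.02 -1.69]
shift now-frame [0.0018 0.0044 0.0007] turn [-0.0068 -0.0051 -0.0004] shift target-frame [0.0018 0.0044 0.0007]
```

View pics/s15.png

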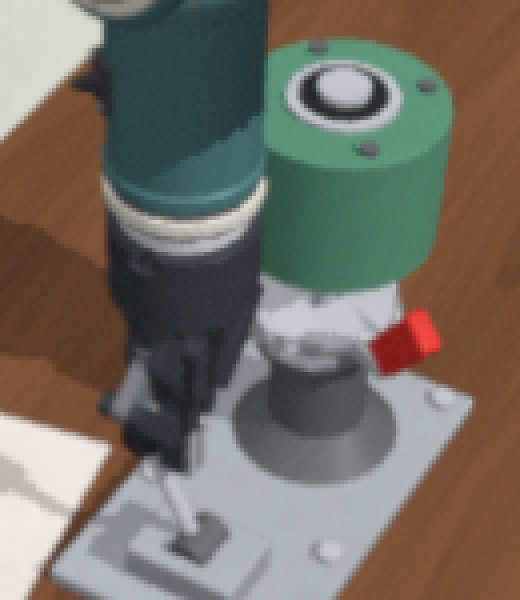

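carry_out:
  deltas:
    - {"delta_pos":[0,0.004,0],"dr":[0,0,0]}
    - {"delta_pos":[0,0,0],"dr":[0,0,0]}

```text
time: 18.65
tool_pos: [0.6313, -0.0747, 0.0925]
tcp_rot: [-2.259, -2.169, 0.004]
wrist_force: [-3.4, -0.4, 1.5]
width: -0.0
```

carry_out:
  deltas:
    - {"delta_pos":[0,0.003,0],"dr":[0,0,0]}
    - {"delta_pos":[0,0,0],"dr":[0,0,0]}

```text
time: 18.9
tool_pos: [0.6316, -0.0747, 0.0923]
tcp_rot: [-2.255, -2.166, 0.01]
wrist_force: [-11.7, -0.7, 6.9]
width: 0.001
```

carry_out:
  deltas:
    - {"delta_pos":[0,0.003,0],"dr":[0,0,0]}
    - {"delta_pos":[0,0,0],"dr":[0,0,0]}

```text
time: 19.15
tool_pos: [0.6318, -0.0747, 0.0922]
tcp_rot: [-2.252, -2.163, 0.016]
wrist_force: [-19.5, 1.3, 13.0]
width: 0.001
```

carry_out:
  deltas:
    - {"delta_pos":[0,-0.015,0],"dr":[0,0,0]}
    - {"delta_pos":[0,-0.025,0],"dr":[0,0,0]}
    - {"delta_pos":[0,-0.03,0],"dr":[0,0,0]}
    - {"delta_pos":[0,-0.02,-0.03],"dr":[0,0,0]}
    - {"delta_pos":[0,-0.02,-0.04],"dr":[0,0,0]}
    - {"delta_pos":[0.03,-0.02,-0.04],"dr":[0,0,0]}
    - {"delta_pos":[0.04,0,-0.03],"dr":[0,0,0]}
    - {"delta_pos":[0.04,0,0],"dr":[0,0,0]}
    - {"delta_pos":[0,0,0],"dr":[0,0,0]}

```text
time: 20.27
tool_pos: [0.5145, 0.0416, 0.2353]
tcp_rot: [-2.258, -2.175, -0.003]
wrist_force: [0.4, -1.1, -0.8]
width: 0.0
```

Run:
```python
from h import *
s=bot.read_state();print(s["time"],s["tool_pos"],s["wrist_force"])
c=cam("side");crop(c,270,400,90,240,4,"s16.png");a=cam("top");crop(a,310,470,170,270,5,"t16.png")
cv2.imwrite("pics/t16f.png",a["img"])
Q=Ro.from_euler("z",-30,degrees=True).as_matrix();C=S+[0,0,.115]
M=C+np.array([[-.045,0,.005],[0,.045,.005],[0,-.045,.005],[-.0956,0,.05]])@Q.T
print(np.round((proj(c,M)+.5-[270,90])*4).tolist(),np.round((proj(a,M)+.5-[310,170])*5).tolist())
h=cv2.cvtColor(a["img"],cv2.COLOR_BGR2HSV)
```

```text
20.275 [0.51445022 0.0415736  0.23533365] [ 0.36748916 -1.07559971 -0.76348644]
[[365.0, 339.0], [256.0, 319.0], [386.0, 267.0], [427.0, 332.0]] [[451.0, 337.0], [409.0, 193.0], [593.0, 296.0], [410.0, 439.0]]
```

View pics/s16.png

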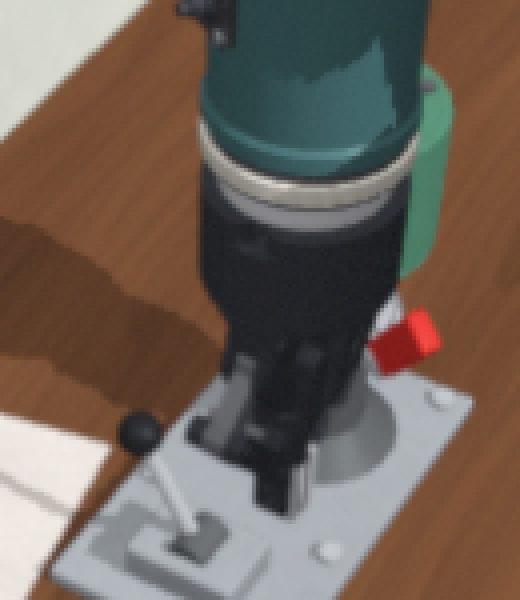

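View pics/t16.png

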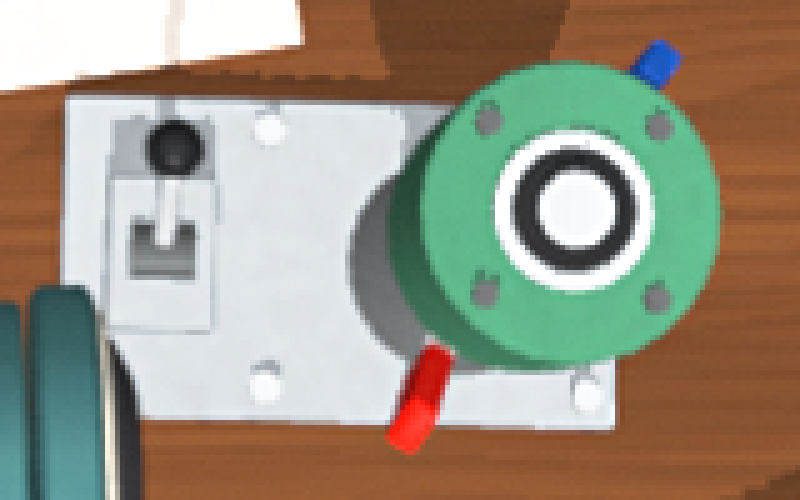

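View pics/t16f.png

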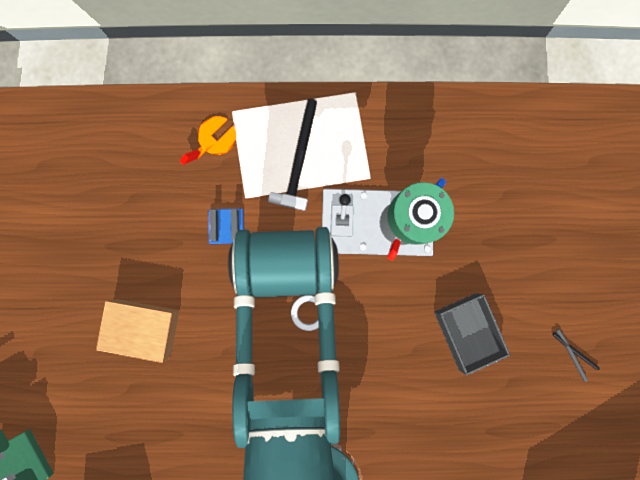

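carry_out:
  deltas:
    - {"delta_pos":[0.03,0,-0.01],"dr":[0,0,0]}
    - {"delta_pos":[0.04,0,-0.01],"dr":[0,0,0]}
    - {"delta_pos":[0.04,0,-0.01],"dr":[0,0,0]}
    - {"delta_pos":[0.03,0,0],"dr":[0,0,0]}
    - {"delta_pos":[0,0,0],"dr":[0,0,0]}
    - {"delta_pos":[0,0,0],"dr":[0,0,0]}

```text
time: 21.12
tool_pos: [0.5195, 0.1777, 0.2641]
tcp_rot: [-2.261, -2.169, 0.004]
wrist_force: [-0.9, -0.1, 0.1]
width: -0.001
```

Run:
```python
from h import *
s=bot.read_state();print(s["time"],s["wrist_force"])
c=cam("side");crop(c,325,390,145,215,9,"s17.png");a=cam("top")
print("ball",onz(a,[[344.3,198.9]],.104))
Q=Ro.from_euler("z",-30,degrees=True).as_matrix()
P,e=tri(a,[310+407/5-.5,170+437/5-.5],c,[325+472/9-.5,145+262/9-.5]);print(P,e,(P-S)@Q)
```

```text
21.125 [-0.86078111 -0.13338946  0.06130987]
ball [[ 0.65805207 -0.0732975   0.104     ]]
[ 0.52954939 -0.16272016  0.16290958] 0.0029498630537783204 [-9.64102699e-02  8.62592565e-05  1.62909577e-01]
```

View pics/s17.png

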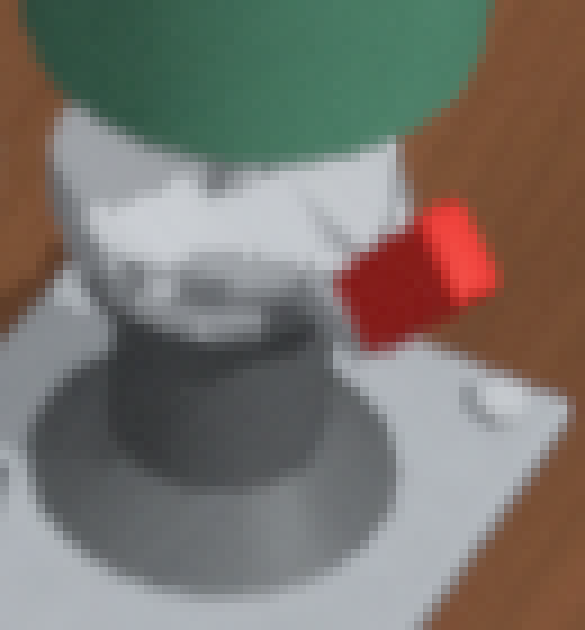

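```bash
python3 -c "
from workcell import bot
print(bot.finish_job())"
```

```text
the job is handed in; nothing more can be done
None
```

The red spacer is on the shaft, lying on the blue one and let go. The clamp lever is pushed over to its stop, and I handed the job in at about 21 s of the 66 s allowed; no verdict was reported.

**What I did:**
- I gripped the red handle along its 35° lean and lifted it. The disc drooped about 4° in the grip, so I tilted the tool to level it.
- I slid it under the housing from the robot's side and lowered it until it touched the blue spacer, then opened the fingers and backed off.
- I pushed the lever with the closed fingers until the force rose to about 20 N at the stop.

**Last checks from the camera images:**
- **Red spacer:** the handle tip was 96.4 mm from the shaft axis (95.6 expected) and 163 mm high (165 expected). That puts the disc about 1 mm off centre and flat.
- **Slot direction:** I set the slot at -30° on purpose. By the blue handle's direction, exactly opposite would be about -40°, so it is roughly 10° off, inside the 35° allowed.
- **Blue spacer:** its handle stayed at the same place in the top view, so it appears unmoved.
- **Clamp lever:** the ball was at x = 0.658 m, against about 0.657 m expected at the stop.
- **Bystanders:** in the last full top view all looked where they started, though the arm partly covered the race. The arm was well clear of everything.

One measurement was off: the ball started at x of about 0.59 m, not the 0.58 m expected. The lever was probably not quite at zero at the start.

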